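# Clear the specimen vice and clamp two blocks with its ratchet lever

## Task

First wipe every loose chip off the vice's bed into the chip trough with the scraper, never touching the chips with the fingers. Then stand both specimen blocks upright on the bed, one beside the other, each wholly between the two jaws with its long side running squarely from jaw to jaw, let go of them, and clamp them by turning the ratchet lever clockwise to the spindle's stop: at each end of its swing lift the lever off its serrations, swing it back and turn again. Leave the lever dropped fully into its serrations, the scraper standing upright on the middle of its mat, and the jar and the tub where they are.

Things in the scene. Friction and masses are not known exactly. Their poses are not given: they have to be found in the camera images.
- vice: Grey specimen vice, fixed. Origin on the bench under the bed's middle, z up. y runs along the bed: chip trough at the -y end, +y end open. x runs across it, from the sprung back jaw to the sliding jaw and lever (+x). Bed: flat strip 45 mm above the bench, 66 mm wide between rails 12 mm high, y -85 to +115 mm. Jaws at y -60 to +60 mm, tops 28 mm above the bed, 70 mm apart when fully open.
- bed (a point): Point on the bed's surface at its middle, between the jaws (vice x = y = 0, 45 mm above the bench); axes as the vice's.
- trough (a point): Centre of the inner floor of the steel chip trough that adjoins the -y end of the bed: floor 4 mm above the bench (41 mm below the bed), 110 mm (x) by 87 mm (y), walls 38 mm high on three sides, the bed's end being the fourth; axes as the vice's.
- hub (a point): Point on the upright axis about which spindle and lever turn, on top of the lever's housing: vice x = +100 mm, y = 0, 70 mm above the bench.
- knob (a point): Centre of the upright black knob at the lever's free end: cylinder 22 mm across, with a 28 mm rim whose top is 22 mm above this point; 95 mm from the lever's axis and, lever down, 111 mm above the bench. The arm (14 mm thick) runs in from the knob's foot to the hub, its top about 11 mm below this point. y points outwards along the lever.
- lever (a joint): Angle of the ratchet lever in rad, clockwise from above is positive: at 0 the lever points along the vice's +y, at 1.3 (its other stop) nearly along +x. It cannot turn beyond 0 to 1.3. Down in its serrations it turns the spindle with it, either way (play about 0.1); lifted it swings freely.
- lever_lift (a joint): How far the lever is lifted off its serrations, m: 0 fully down, 0.014 at most; clear of them from 0.007. A spring pushes it down: lifting takes 4 to 5 N. 12 serrations to the turn; let down on top of one, the lever stands up to 6 mm high and drops in as it is turned a little.
- spindle (a joint): Angle of the clamping spindle in rad, clockwise (tightening) positive, 0 fully open to 2.3 at its stop. Each rad closes the sliding jaw by 10 mm. The jaws meet the blocks (50 mm) at about 2.0; from there on the back jaw's spring is compressed. It stays where it is left; turning it takes about 4 N at the knob, 6 N when clamping.
- jaw: Sliding steel jaw 120 mm long (vice y), on the +x side of the bed; driven by the spindle, moving towards -x. Its origin is at the bed's middle when open and moves with the jaw: its clamping face is 35 mm to +x of its origin.
- back_jaw: Sprung steel jaw 120 mm long on the -x side of the bed, facing the sliding jaw; face 35 mm to -x of its origin at rest, gives way up to 5 mm (6 N per mm).
- scraper: White plastic scraper block, loose, about 0.12 kg: heavy foot 58 (x) x 40 (y) x 28 mm high, on it an upright grip 24 (x) x 20 (y) mm reaching to 80 mm. Origin at the centre of its underside. It starts standing on the mat and fits the bed with its 58 mm width across the bed.
- mat: Light grey rubber mat 110 x 90 x 4 mm, fixed to the bench: the scraper's place. Origin at the centre of its underside.
- jar: Bystander: closed glass jar 84 mm across, 100 mm high; origin under its centre.
- tub: Bystander: closed white plastic tub 94 mm across, 74 mm high; origin under its centre.
- block0: One of two alike brown resin specimen blocks with a copper-coloured round spot on top, loose: 50 (x) x 36 (y) x 45 mm (z), about 0.18 kg, origin at the centre of its underside. Its 50 mm length goes across the bed, from jaw to jaw.
- block1: One of two alike brown resin specimen blocks with a copper-coloured round spot on top, loose: 50 (x) x 36 (y) x 45 mm (z), about 0.18 kg, origin at the centre of its underside. Its 50 mm length goes across the bed, from jaw to jaw.
- chip0: Loose brown chip of hard filled resin, 21x15x11 mm (x, y, z), 11 g, on the bed at the start (may be absent); origin at the centre of its underside.
- chip1: Loose brown chip of hard filled resin, 18x16x10 mm (x, y, z), 11 g, on the bed at the start (may be absent); origin at the centre of its underside.
- chip2: Loose brown chip of hard filled resin, 22x12x11 mm (x, y, z), 11 g, on the bed at the start (may be absent); origin at the centre of its underside.
- chip3: Loose brown chip of hard filled resin, 17x14x12 mm (x, y, z), 11 g, on the bed at the start (may be absent); origin at the centre of its underside.
- chip4: Loose brown chip of hard filled resin, 20x14x10 mm (x, y, z), 11 g, on the bed at the start (may be absent); origin at the centre of its underside.
There are look-alikes about, which are no part of the job. What is shaped like the block0 but purple is not meant.

How it is judged:
By the outcome, as a careful person would: the job done as asked, in the order asked, and still so for the second after the job is handed in, with the robot touching nothing.
Of chip0, chip1, chip2, chip3, chip4 only 2 to 5 are there at a start; the rules pass over those that are not, and their reading is None.
At some moment in a run one of scraper may be knocked a few centimetres aside while the robot is not near it.
Once in a run the grip may slacken for a moment while it holds something.
It also fails if it takes over 210 s, if anything falls off the work surface, if the arm or the gripper's body presses on something with over 40 N, if the wrist force passes 120 N, or if a joint passes its speed limit or range.

## Robot

A 6-joint arm with a two-finger parallel gripper is mounted at the origin on the work surface. World frame = base frame: x ahead of the robot, y to its left, z up, the work surface at z = 0. Lengths are in m, angles in rad, forces in N, time in s.
With the tool pointing down it reaches from about 0.4 to 0.825 m from the base axis. Payload 7 kg.
Tool frame: the origin (TCP) lies at the centre of the arm's flange, where the gripper is bolted on; the fingertips stand 178 mm ahead of it and the grasp point (between the pads) lies 159 mm ahead of it; z points along the fingers, y is the direction in which the jaws open and shut (so a half turn about z gives the same grasp; the last joint's range is limited). The gripper opens to 88 mm and grips with 3 to 60 N. Pads are 19 mm wide; open, the fingers measure 130 mm over their backs; the gripper's body (78 mm by 193 mm) begins 47 mm behind the grasp point.
Start: joints at [1.629, 0.359, 0.012, 0, -1.224, -0.288], TCP at [0.154, 0.657, 0.405] pointing down, gripper open.
Joint ranges: [-3.07, 3.07], [-1.43, 2.12], [-1.02, 1.25], [-3.03, 1.67], [-3.05, -0], [-3.03, 3.03]. Speed limits (rad/s): [2.39, 2.39, 3.01, 3.14, 3.14, 3.14].

## Interface

Orientations are given as [roll, pitch, yaw] about the fixed x, y, z axes, in that order (R = Rz(yaw) Ry(pitch) Rx(roll)).
In Python, from station import * gives the robot as it stands.
- The arm moves only by the tool send_rows, never from a script. Its argument "motion" is a list of rows, each an object with "offset": the shift along the tool's x, y, z in cm, a list of three; "turn": the turn about the tool's z in degrees. In form: [{"offset": [x, y, z], "turn": turn}, ...]. A call has 1 to 8 rows; each row is the pose to reach, as a shift and turn from the pose commanded when the call began, along the tool's axes at that moment; what a row does not reach only later rows make up. A row lasts 1/10 s, in which the tool goes at most 50 mm and 8.59 degrees, less where a joint would pass 70% of its speed; a pose out of reach is approached as far as the arm can. A call with a gripper value outside its range is refused whole. "hand" is the opening, from -1 (shut) to 1 (fully open), set as the call begins (left out, the last holds). The fingers move at their own pace and stop on an object; "squeeze" is the grip in N (left out, the last holds). Time passes only in rows, so rows that repeat a pose let the fingers close. It gives the time, the measured TCP pose, the force and the opening at its end, in the units of the state.
- get_state(): the state, without advancing time (a new reading comes with each control period).
- grab_frame(name): name is "scene" or "top" or "wrist"; returns a dict with "frame" (420x560x3 uint8, blue, green, red), "range_z" (420x560 float32, m along the optical axis (not along the pixel's ray), 0 where there is no reading), "vertical_fov" (degrees; the focal length in pixels is half the picture's height over the tangent of half this angle, whatever the lens; pixels are square), "cx", "cy" (the principal point, pixels), "cam_to_world" (4x4, takes a point from camera to world coordinates). Camera axes: x right, y up, looking along -z (the intrinsics and any distortion apply to the point x, -y, -z); pixel columns grow to the right and rows downward; lengths in m; the calibration is good to about 2 mm. The wrist camera is an equidistant fisheye: a pixel r from the principal point sees the ray r / f radians off the axis. A picture is of the moment at which its call begins.
- job_done(): hands the job in, once; it reports no verdict.
The state is a dict: "t": time; "q": joint angles; "qd": joint speeds; "joint_efforts": joint torques, N m; "eef_pos": TCP position; "ee_rot": TCP orientation; "force": force on the tool from outside, world axes, zero at the start; "moment": the same for the moment, N m; "width": finger opening in m.
Only numpy, scipy, OpenCV 4.12 (cv2) and the standard library are available. Lean on these libraries where they do the work, as an engineer would, in place of code of your own. Each camera call takes 0.05 s, during which the arm holds its last target. There are 200 camera calls.

## Working session

There is one attempt and no reset: what is moved stays moved. The work goes in short steps, Python scripts to look and compute and a tool call to move; the robot and the scene stay as the last step left them, time stands still between calls to the robot, and variables do not carry over. Pictures are saved under pics/ and viewed, about 12 in all and at most 16, crops included, and the job is handed in when it is done.

Besides the shell and the picture viewer there is one more tool, called after "Request:" as name([rows], argument=value, ...), one row to a line, values as JSON. send_rows: Moves the arm, as the interface text tells. Its arguments: {"type":"object","properties":{"motion":{"type":"array"},"hand":{"type":"number"},"squeeze":{"type":"number"}},"required":["motion"]}

```bash
ls; mkdir -p pics; cat > h.py <<'E'
from station import *
import numpy as np, cv2
from scipy.spatial.transform import Rotation as R
def grab(n):
    g=grab_frame(n); np.savez('last_%s.npz'%n,**g); return g
def load(n): 
    d=np.load('last_%s.npz'%n); return {k:d[k] for k in d.files}
def pts(g):
    "world points for all pixels of a pinhole cam (depth)"
    z=g['range_z'];h,w=z.shape;f=h/2/np.tan(np.radians(float(g['vertical_fov']))/2)
    v,u=np.mgrid[:h,:w]; x=(u-g['cx'])/f;y=(v-g['cy'])/f
    P=np.stack([x*z,-y*z,-z],-1); T=g['cam_to_world']
    return P@T[:3,:3].T+T[:3,3]
def ptsfish(g):
    z=g['range_z'];h,w=z.shape;f=h/2/np.tan(np.radians(float(g['vertical_fov']))/2)
    v,u=np.mgrid[:h,:w]; x=(u-g['cx']);y=(v-g['cy']);r=np.hypot(x,y)+1e-9;th=r/f
    t=np.tan(th)/r
    P=np.stack([x*t*z,-y*t*z,-z],-1); T=g['cam_to_world']
    return P@T[:3,:3].T+T[:3,3]
def st():
    s=get_state(); print('t',round(s['t'],2),'pos',np.round(s['eef_pos'],4),'rot',np.round(s['ee_rot'],3),'F',np.round(s['force'],1),'w',round(s['width'],4),'q',np.round(s['q'],2)); return s
def rel(p,yaw=None,s=None):
    "offset cm along tool axes to reach TCP world p"
    s=s or get_state(); Rm=R.from_euler('xyz',s['ee_rot']).as_matrix()
    return np.round(100*Rm.T@(np.array(p)-s['eef_pos']),2)
E
python3 - <<'E'
from h import *
s=st(); print(R.from_euler('xyz',s['ee_rot']).as_matrix().round(3))
for n in('scene','top','wrist'):
    g=grab(n); cv2.imwrite('pics/%s0.png'%n,g['frame']); print(n,g['vertical_fov'],g['cx'],g['cy'],g['cam_to_world'].round(3).tolist())
E
```

```text
pics
t 0.0 pos [0.1537 0.6571 0.4037] rot [ 3.14 -0.   -0.23] F [-0.2  0.2 -0.3] w 0.0875 q [ 1.63  0.36  0.01 -0.   -1.22 -0.29]
[[ 0.974 -0.228 -0.   ]
 [-0.228 -0.974 -0.002]
 [ 0.     0.002 -1.   ]]
scene 54.54282414763265 275.6396084808387 210.85587997678476 [[0.582, -0.661, 0.473, 0.929], [0.813, 0.469, -0.345, -0.364], [0.006, 0.585, 0.811, 0.85], [0.0, 0.0, 0.0, 1.0]]
top 42.12112434025269 289.1967615810677 213.94597448855922 [[0.006, 0.997, -0.072, 0.391], [-1.0, 0.006, 0.005, -0.058], [0.005, 0.072, 0.997, 1.605], [0.0, 0.0, 0.0, 1.0]]
wrist 65.70646984690485 275.05331026187093 210.77623543694884 [[-0.228, 0.937, 0.265, 0.224], [-0.974, -0.22, -0.059, 0.64], [0.003, -0.271, 0.962, 0.384], [0.0, 0.0, 0.0, 1.0]]
```

View pics/scene0.png

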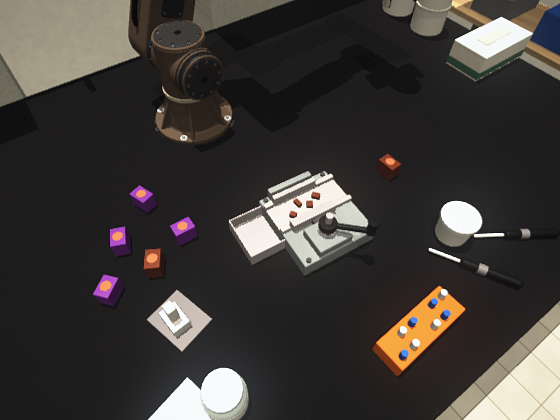

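View pics/top0.png

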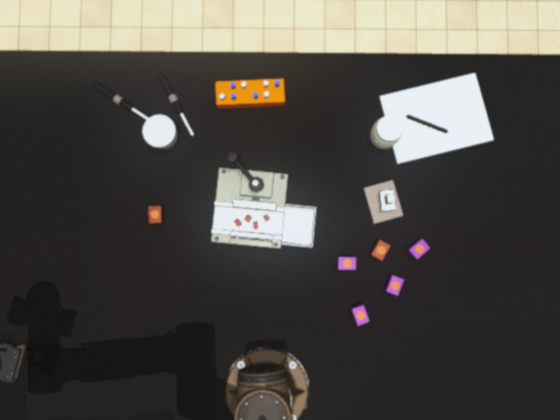

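Scene: brown blocks at (153,262) and (389,166), the four purple ones are decoys. Four chips are near (305,204), the lever knob is at (372,229), the scraper on its mat at (173,315), the jar at (224,395) and the tub at (458,222). Top: brown blocks at (381,250) and (155,214), knob at (233,157).

```bash
python3 - <<'E'
from h import *
for n in('scene','top'):
    g=load(n);P=pts(g);f=g['frame'];hsv=cv2.cvtColor(f,cv2.COLOR_BGR2HSV)
    rd=cv2.inRange(hsv,(0,110,60),(14,255,255))
    c,l,s,ce=cv2.connectedComponentsWithStats(rd)
    print(n)
    for i in range(1,c):
        if s[i,4]>8:
            q=P[l==i]; q=q[np.isfinite(q).all(1)]
            print(ce[i].round(),s[i,4],'med',np.median(q,0).round(4),'top mean',q[q[:,2]>np.percentile(q[:,2],50)].mean(0).round(4),hsv[l==i].mean(0).round())
    px={'scene':dict(knob=(372,229),hub=(329,222),scr=(170,308),trough=(258,232),bed=(318,200),mat=(178,345),jar=(222,385),tub=(460,215),rail=(290,186),bench=(220,290)),
        'top':dict(knob=(233,157),hub=(257,184),scr=(389,201),trough=(300,226),bed=(228,230),mat=(375,212),jar=(385,130),tub=(159,131),bench=(330,330))}[n]
    for k,(u,v) in px.items(): print(k,P[v,u].round(4))
E
```

```text
scene
[390. 162.] 204 med [0.5035 0.3217 0.0456] top mean [0.5037 0.3212 0.0467] [  8. 172. 160.]
[141. 193.] 52 med [ 0.22   -0.2659  0.0468] top mean [ 0.2481 -0.2703  0.0786] [ 11. 149. 247.]
[316. 195.] 38 med [0.4831 0.0832 0.0557] top mean [0.4825 0.0832 0.0577] [  7. 160. 139.]
[297. 202.] 34 med [0.4747 0.0327 0.0561] top mean [0.4748 0.0323 0.057 ] [  7. 157. 141.]
[310. 204.] 38 med [0.4957 0.0541 0.0551] top mean [0.517  0.0324 0.0982] [  7. 159. 141.]
[293. 214.] 32 med [0.4977 0.0015 0.0572] top mean [0.4969 0.0016 0.0589] [  7. 158. 137.]
[182. 226.] 62 med [ 0.3661 -0.2281  0.0468] top mean [ 0.3677 -0.2272  0.0478] [ 11. 148. 247.]
[117. 236.] 67 med [ 0.3035 -0.3639  0.0467] top mean [ 0.305  -0.3637  0.048 ] [ 10. 147. 247.]
[152. 258.] 327 med [ 0.4055 -0.3246  0.0457] top mean [ 0.4046 -0.3247  0.0469] [  8. 165. 176.]
[105. 286.] 86 med [ 0.4088 -0.4351  0.0463] top mean [ 0.4093 -0.4356  0.0475] [ 11. 148. 247.]
[406. 344.] 620 med [ 0.8754 -0.0428  0.0294] top mean [0.8622 0.0129 0.0521] [ 10. 200. 154.]
[443. 299.] 10 med [0.8498 0.1328 0.0454] top mean [0.85 
[... 1947 characters left out ...]
 mean [ 0.4044 -0.3202  0.0826] [ 10. 145. 168.]
[419. 249.] 36 med [ 0.4063 -0.4364  0.0459] top mean [ 0.4065 -0.4145  0.1356] [ 11. 147. 231.]
[347. 263.] 18 med [ 0.365  -0.2321  0.0459] top mean [ 0.3661 -0.2294  0.0486] [ 12. 131. 230.]
[395. 285.] 40 med [ 0.3039 -0.3669  0.0468] top mean [ 0.3041 -0.3652  0.0494] [ 12. 142. 230.]
[361. 315.] 19 med [ 0.2193 -0.2698  0.0465] top mean [ 0.237  -0.2442  0.2218] [ 12. 130. 229.]
knob [0.6525 0.0894 0.1335]
hub [0.5794 0.0235 0.1295]
scr [ 0.5398 -0.3448  0.0823]
trough [ 0.4721 -0.0972  0.0022]
bed [0.4569 0.109  0.0516]
mat [ 0.5145 -0.3178  0.0056]
jar [ 0.7366 -0.3308  0.105 ]
tub [0.7364 0.3067 0.0736]
bench [ 0.1702 -0.1858  0.0012]
```

```bash
python3 - <<'E'
from h import *
a=load('scene')['frame'][150:290,220:400]; b=load('top')['frame'][140:260,190:330]
a=cv2.resize(a,None,fx=2.2*2,fy=2.2*2,interpolation=cv2.INTER_CUBIC)
b=load('top')['frame'][140:270,140:420]
b=cv2.resize(b,(792,368),interpolation=cv2.INTER_CUBIC)
cv2.imwrite('pics/c1.png',cv2.resize(a,(771,600)))
E
```

```text
(no output)
```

View pics/c1.png

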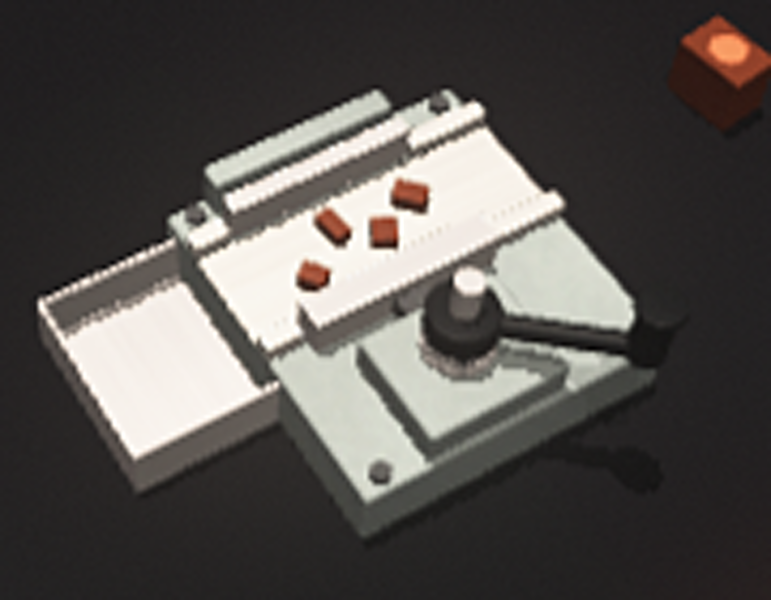

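Four chips, all between the jaws, with the lever about half swung. Next I fit the vice pose, the block and scraper yaws, and the mat centre.

```bash
cat >> h.py <<'E'
def rect(xy):
    r=cv2.minAreaRect((np.asarray(xy)*1000).astype(np.float32)); return np.round(r[0],1),np.round(r[1],1),round(r[2],1)
def band(P,lo,hi,c,rad,mask=None):
    m=(P[...,2]>lo)&(P[...,2]<hi)&(np.hypot(P[...,0]-c[0],P[...,1]-c[1])<rad)
    if mask is not None:m&=mask
    m=cv2.morphologyEx(m.astype(np.uint8),cv2.MORPH_OPEN,np.ones((2,2),np.uint8))>0
    return P[m][:,:2]
E
python3 - <<'E'
from h import *
for n in('scene','top'):
    g=load(n);P=pts(g);print(n)
    for k,lo,hi,c,r in(('blockA',.040,.052,(.403,-.325),.05),('blockB',.040,.052,(.503,.321),.05),('scr grip',.074,.09,(.548,-.345),.05),('scr foot+',.018,.09,(.548,-.345),.06),('mat',.0025,.008,(.548,-.345),.085),('knob',.127,.142,(.655,.088),.03),('hub',.105,.14,(.58,.024),.03),('jar',.09,.11,(.737,-.333),.06),('tub',.065,.08,(.736,.308),.06)):
        xy=band(P,lo,hi,c,r); print(k,len(xy),rect(xy) if len(xy)>5 else '')
    m=band(P,.069,.078,(.50,.025),.11)
    for s,mm in (('back',m[m[:,0]<.48]),('front',m[m[:,0]>.48])):
        if len(mm)>5:print('jaw',s,len(mm),rect(mm))
    t=band(P,.036,.048,(.48,-.12),.08); t=t[t[:,1]<-.065]; print('trough wall',len(t),rect(t))
    t=band(P,.0,.010,(.48,-.11),.07); t=t[(t[:,1]<-.06)&(abs(t[:,0]-.48)<.05)]; print('trough fl',len(t))
    xy=band(P,.03,.15,(.52,.025),.15); xy=xy[xy[:,1]>-.07];print('vice',rect(xy))
E
```

```text
scene
blockA 336 (array([ 393.9, -316.6]), array([34.2, 76.3]), 59.5)
blockB 206 (array([503.5, 341.9]), array([46.1, 76.7]), 2.7)
scr grip 130 (array([ 543.7, -346.2]), array([21.6, 36.5]), 83.6)
scr foot+ 605 (array([ 720.3, -343.7]), array([416.3,  45.5]), 0.7)
mat 1291 (array([ 705.2, -317.4]), array([433.1, 144.4]), 6.7)
knob 120 (array([759., -87.]), array([ 26.8, 649.2]), 29.1)
hub 83 (array([ 740.3, -151.9]), array([ 16. , 567.1]), 40.0)
jar 1509 (array([ 815.5, -363.8]), array([ 72. , 214.6]), 71.3)
tub 1119 (array([801.1,  23. ]), array([ 93.1, 809.5]), 11.7)
jaw back 501 (array([429.4,  70.1]), array([ 59.6, 174.6]), 9.2)
jaw front 720 (array([ 734.9, -125. ]), array([117.7, 603.9]), 50.1)
trough wall 75 (array([ 684.4, -195.5]), array([100.5, 584.8]), 65.2)
trough fl 1011
vice (array([522.3,  61.9]), array([262.6, 275.3]), 89.1)
top
blockA 201 (array([ 408.9, -210.6]), array([303. ,  54.5]), 86.4)
blockB 189 (array([461.3, 137.6]), array([411.4,  54.4]), 77.8)
scr grip 57 (array([ 546.6, -358.9]), array([36.1, 20.5]), 88.4)
scr foot+ 279 (array([ 547. , -355.3]), array([57.4, 47.4]), 7.4)
mat 193 (array([ 544.1, -360.3]), array([155. , 136.7]), 4.9)
knob 68 (array([663. ,  87.5]), array([22.1, 39. ]), 69.6)
hub 35 (array([582.3,  25.6]), array([12.6, 17.2]), 86.0)
jar 533 (array([ 603.9, -213.4]), array([ 71.7, 522.3]), 46.0)
tub 792 (array([597.8, 126.1]), array([544.5,  96.1]), 51.7)
jaw back 268 (array([426.6,  20.1]), array([165.8,  41.7]), 79.7)
jaw front 259 (array([563.3,  27.9]), array([115.5,  89.1]), 85.0)
trough wall 4 (array([530.9, -74.7]), array([0.2, 3.3]), 5.6)
trough fl 713
vice (array([536.9,  37.1]), array([215. , 273.2]), 84.8)
```

Request:
send_rows([
  {"offset": [20.1,27.5,0],"turn": 0},
  {"offset": [20.1,27.5,0],"turn": 0},
  {"offset": [20.1,27.5,0],"turn": 0},
  {"offset": [20.1,27.5,0],"turn": 0},
  {"offset": [20.1,27.5,0],"turn": 0},
  {"offset": [20.1,27.5,0],"turn": 0},
  {"offset": [20.1,27.5,0],"turn": 0},
  {"offset": [20.1,27.5,0],"turn": 0},
])

```text
t: 0.95
eef_pos: [0.2876, 0.3396, 0.4049]
ee_rot: [-3.142, 0.0, -0.233]
force: [-0.6, 0.8, 0.5]
width: 0.0875
```

Request:
send_rows([
  {"offset": [20.1,27.5,0],"turn": -9},
  {"offset": [20.1,27.5,0],"turn": -9},
  {"offset": [20.1,27.5,0],"turn": -9},
  {"offset": [20.1,27.5,0],"turn": -9},
  {"offset": [20.1,27.5,0],"turn": -9},
  {"offset": [20.1,27.5,0],"turn": -9},
  {"offset": [20.1,27.5,0],"turn": -9},
  {"offset": [20.1,27.5,0],"turn": -9},
])

```text
t: 1.75
eef_pos: [0.4209, 0.0263, 0.4044]
ee_rot: [3.141, 0.001, -0.079]
force: [0.2, 0.1, 0.1]
width: 0.0874
```

```bash
python3 - <<'E'
from h import *
st(); g=grab('wrist'); cv2.imwrite('pics/w1.png',g['frame'])
P=ptsfish(g); print(np.isfinite(P).all(), P[300,280],P[210,280])
for k in((40,.0),):pass
np.save('P1.npy',P)
E
```

```text
t 1.75 pos [0.4209 0.0263 0.4044] rot [ 3.141e+00  1.000e-03 -7.900e-02] F [0.2 0.1 0.1] w 0.0874 q [ 0.53 -0.08 -0.51  0.   -1.14  0.96]
True [0.44743742 0.02267    0.31018754] [0.38522589 0.02206991 0.00058816]
```

View pics/w1.png

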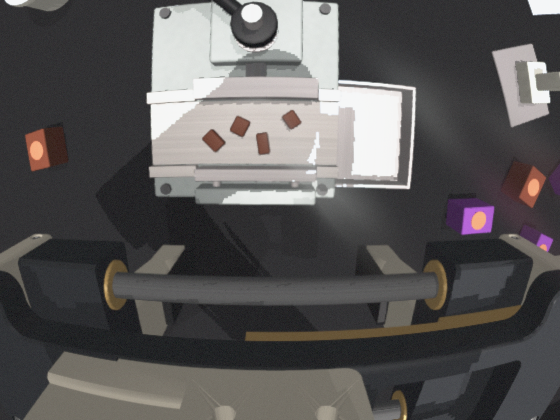

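```bash
python3 - <<'E'
from h import *
P=np.load('P1.npy')
def w(u,v): return np.median(P[v-1:v+2,u-1:u+2].reshape(-1,3),0)
S=[w(165,14),w(325,9),w(166,187),w(322,188)]
print('screws',np.round(S,4).tolist())
S=np.array(S);print('mean',S.mean(0),'yaw',np.degrees(np.arctan2(-(S[0]-S[1])[0],(S[0]-S[1])[1])),np.degrees(np.arctan2(-(S[2]-S[3])[0],(S[2]-S[3])[1])))
for k,(u,v) in dict(hub=(253,14),jawbackL=(197,188),jawbackR=(315,196),jawfrL=(200,88),jawfrR=(315,88),trR=(410,140),bed=(260,115),trfloor=(380,140)).items(): print(k,w(u,v).round(4))
for lo,hi,nm in((.0425,.049,'bed'),(.069,.078,'jaws'),(.054,.061,'rails'),(.10,.14,'hi')):
    m=(P[...,2]>lo)&(P[...,2]<hi)&(abs(P[...,0]-.5)<.15)&(abs(P[...,1]-.02)<.13)
    q=P[m];c=q.mean(0)
    # coords in vice frame guess
    print(nm,len(q),c.round(4))
a=np.radians(-4.5);Y=np.array([-np.sin(a),np.cos(a)]);X=np.array([np.cos(a),np.sin(a)])
m=(P[...,2]>.0425)&(P[...,2]<.078)&(abs(P[...,0]-.48)<.1)&(abs(P[...,1]-.02)<.06)
q=P[m];h=q[:,:2]@X
for b in np.arange(.40,.58,.004):
    s=(h>=b)&(h<b+.004)
    if s.any():print(round(b,3),s.sum(),np.round(np.percentile(q[s][:,2],[10,50,90]),4))
E
```

```text
screws [[0.6243, 0.1262, 0.0495], [0.6106, -0.0413, 0.0502], [0.435, 0.1434, 0.0502], [0.4196, -0.0243, 0.0502]]
mean [0.52240379 0.05101098 0.05003675] yaw -4.68624759686663 -5.2534577263702875
hub [0.5823 0.0302 0.1281]
jawbackL [0.4348 0.1023 0.0734]
jawbackR [ 0.4114 -0.017   0.0455]
jawfrL [0.5325 0.0886 0.0731]
jawfrR [ 0.5224 -0.0203  0.0739]
trR [ 0.4654 -0.1311  0.0353]
bed [0.5007 0.0346 0.0458]
trfloor [ 0.464  -0.1042  0.0047]
bed 20295 [0.5195 0.0533 0.0456]
jaws 9348 [0.5114 0.0366 0.0726]
rails 2905 [0.4849 0.0581 0.0569]
hi 1770 [0.5823 0.0328 0.1087]
0.408 242 [0.045  0.0749 0.0761]
0.412 433 [0.0498 0.0752 0.0761]
0.416 457 [0.05   0.0752 0.0763]
0.42 479 [0.0461 0.0751 0.0762]
0.424 859 [0.0452 0.0594 0.0743]
0.428 73 [0.0447 0.0458 0.0642]
0.432 410 [0.0578 0.0731 0.074 ]
0.436 487 [0.0577 0.0731 0.0742]
0.44 750 [0.0498 0.0711 0.074 ]
0.444 541 [0.0449 0.0462 0.0605]
0.448 449 [0.045  0.046  0.0469]
0.452 429 [0.045  0.0459 0.0468]
0.456 420 [0.0449 0.0459 0.0475]
0.46 416 [0.045  0.046  0.0553]
0.464 457 [0.045  0.0461 0.0556]
0.468 449 [0.045  0.0461 0.0558]
0.
[... 182 characters left out ...]
0462 0.0569]
0.496 448 [0.0449 0.046  0.0552]
0.5 450 [0.0449 0.0458 0.0469]
0.504 434 [0.0448 0.0458 0.0468]
0.508 425 [0.0449 0.046  0.0472]
0.512 682 [0.0452 0.0612 0.0737]
0.516 527 [0.0582 0.0732 0.0743]
0.52 503 [0.0584 0.0732 0.0743]
0.524 491 [0.0717 0.0732 0.0742]
0.528 488 [0.0717 0.0733 0.0743]
0.532 183 [0.0457 0.0727 0.0739]
0.536 371 [0.0447 0.0457 0.0634]
0.54 438 [0.0444 0.0455 0.0632]
0.544 427 [0.0443 0.0456 0.0633]
0.548 786 [0.0451 0.0633 0.0701]
0.552 464 [0.0451 0.07   0.0711]
0.556 474 [0.0456 0.07   0.0716]
0.56 415 [0.0454 0.0702 0.0732]
0.564 347 [0.0452 0.0698 0.0718]
0.568 314 [0.045  0.0699 0.0713]
0.572 226 [0.0448 0.0697 0.0712]
0.576 144 [0.0448 0.0461 0.0708]
```

```bash
python3 - <<'E'
from h import *
P=np.load('P1.npy')
q=P[(P[...,2]>.0712)&(P[...,2]<.0747)&(abs(P[...,0]-.485)<.075)&(abs(P[...,1]-.03)<.1)][:,:2]
for d in(-4,-4.5,-5,-5.5,-6):
    a=np.radians(d);X=np.array([np.cos(a),np.sin(a)]);Y=np.array([-X[1],X[0]])
    x=q@X;y=q@Y
    b=x<.46;f=(x>.505)&(x<.54)
    # local edge fit of inner faces per y-bin
    def edge(sel,fn):
        ys,es=[],[]
        for t in np.arange(-.03,.08,.01):
            s=sel&(y>t)&(y<t+.01)
            if s.sum()>15: ys.append(t+.005);es.append(np.percentile(x[s],fn))
        p=np.polyfit(ys,es,1); return p[0],np.mean(es)
    print(d,'back',np.round(edge(b,97),4),'front',np.round(edge(f,3),4),'y ext',[np.percentile(y[s],[.5,99.5]).round(4).tolist() for s in(b,f)])
E
```

```text
-4 back [0.0204 0.4435] front [0.0329 0.5142] y ext [[0.0158, 0.1337], [0.0141, 0.1325]]
-4.5 back [0.0101 0.443 ] front [0.0202 0.5138] y ext [[0.0196, 0.1375], [0.0187, 0.1371]]
-5 back [-0.0007  0.4426] front [0.0194 0.5133] y ext [[0.0235, 0.1413], [0.0232, 0.1417]]
-5.5 back [-0.0099  0.4422] front [0.0105 0.5129] y ext [[0.0273, 0.145], [0.0277, 0.1462]]
-6 back [-0.0231  0.4417] front [0.0069 0.5125] y ext [[0.0311, 0.1488], [0.0322, 0.1507]]
```

Request:
send_rows([
  {"offset": [3.75,35.9,0],"turn": 0},
  {"offset": [3.75,35.9,0],"turn": 0},
  {"offset": [3.75,35.9,0],"turn": 0},
  {"offset": [3.75,35.9,0],"turn": 0},
  {"offset": [3.75,35.9,0],"turn": 0},
  {"offset": [3.75,35.9,0],"turn": 0},
  {"offset": [3.75,35.9,0],"turn": 0},
  {"offset": [3.75,35.9,0],"turn": 0},
])

```text
t: 2.6
eef_pos: [0.4319, -0.3334, 0.4038]
ee_rot: [3.141, 0.001, -0.075]
force: [-0.4, -0.1, -0.2]
width: 0.0878
```

Request:
send_rows([
  {"offset": [0,0,0],"turn": 0},
])

```text
t: 2.7
eef_pos: [0.4317, -0.3313, 0.4038]
ee_rot: [-3.141, 0.002, -0.075]
force: [-0.0, 1.2, -1.0]
width: 0.087
```

```bash
cat >> h.py <<'E'
def zrect(P,lo,hi,c,rad):
    "minAreaRect of the largest connected blob of a height band"
    m=((P[...,2]>lo)&(P[...,2]<hi)&(np.hypot(P[...,0]-c[0],P[...,1]-c[1])<rad)).astype(np.uint8)
    n,l,s,_=cv2.connectedComponentsWithStats(m)
    if n<2: return None
    q=P[l==1+np.argmax(s[1:,4])]
    return len(q),rect(q[:,:2]),'z',round(float(np.median(q[:,2])),4)
E
python3 - <<'E'
from h import *
st(); g=grab('wrist'); cv2.imwrite('pics/w2.png',g['frame'])
P=ptsfish(g); np.save('P2.npy',P)
print('blockA',zrect(P,.041,.049,(.403,-.325),.05))
print('grip',zrect(P,.077,.09,(.548,-.345),.05))
print('foot',zrect(P,.028,.037,(.548,-.345),.06))
print('mat',zrect(P,.0015,.0075,(.548,-.345),.085))
E
```

```text
t 2.7 pos [ 0.4317 -0.3313  0.4038] rot [-3.141e+00  2.000e-03 -7.500e-02] F [-0.   1.2 -1. ] w 0.087 q [-0.29  0.14 -0.28 -0.   -1.15  1.79]
blockA (1463, (array([ 403.7, -324.9]), array([36.2, 50.2]), 60.5), 'z', 0.0454)
grip (534, (array([ 547.5, -347.3]), array([24. , 19.5]), 6.5), 'z', 0.084)
foot (1334, (array([ 547.5, -347.2]), array([58.5, 40.4]), 5.4), 'z', 0.0322)
mat (5157, (array([ 545.7, -340. ]), array([114.9,  94.1]), 14.2), 'z', 0.0043)
```

View pics/w2.png

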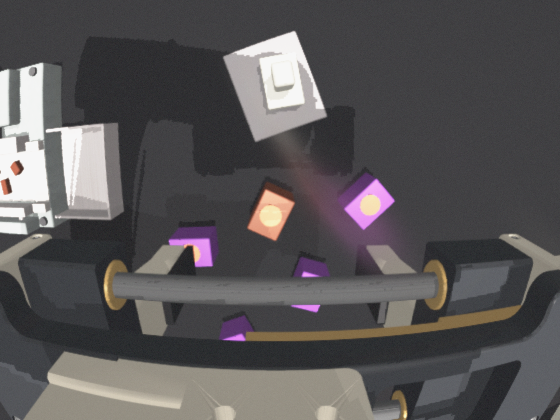

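Scraper at (281,75), standing on the mat. Brown block at (271,213), with a round copper spot; the purple ones around it are decoys. The sizes match the description (58.5x40.4, 36.2x50.2).

Request:
send_rows([
  {"offset": [11.7,0.7,5],"turn": -10.2},
  {"offset": [11.7,0.7,8],"turn": -10.2},
  {"offset": [11.7,0.7,11.4],"turn": -10.2},
  {"offset": [11.7,0.7,11.4],"turn": -10.2},
  {"offset": [11.7,0.7,11.4],"turn": -10.2},
  {"offset": [11.7,0.7,11.4],"turn": -10.2},
], hand=0)

```text
t: 3.35
eef_pos: [0.5477, -0.345, 0.2919]
ee_rot: [3.141, -0.0, 0.107]
force: [0.1, 0.1, 1.2]
width: 0.0466
```

```bash
python3 - <<'E'
from h import *
s=st(); print(rel((.5475,-.3472,.217)))
E
```

```text
t 3.35 pos [ 0.5477 -0.345   0.2919] rot [ 3.141 -0.     0.107] F [0.1 0.1 1.2] w 0.0466 q [-0.26  0.4  -0.2   0.   -0.97  1.94]
[-0.04  0.21  7.49]
```

Request:
send_rows([
  {"offset": [0,0.2,3.5],"turn": 0},
  {"offset": [0,0.2,6],"turn": 0},
  {"offset": [0,0.2,7.5],"turn": 0},
  {"offset": [0,0.2,7.5],"turn": 0},
])

```text
t: 3.75
eef_pos: [0.547, -0.3478, 0.2158]
ee_rot: [-3.141, 0.001, 0.105]
force: [0.5, 0.4, -0.6]
width: 0.0435
```

Request:
send_rows([
  {"offset": [0,0,0],"turn": 0},
  {"offset": [0,0,0],"turn": 0},
  {"offset": [0,0,0],"turn": 0},
  {"offset": [0,0,0],"turn": 0},
  {"offset": [0,0,0],"turn": 0},
  {"offset": [0,0,0],"turn": 0},
], hand=-1, squeeze=45)

```text
t: 4.35
eef_pos: [0.548, -0.3482, 0.2168]
ee_rot: [3.141, -0.001, 0.106]
force: [-1.1, 1.8, 6.7]
width: 0.0198
```

Request:
send_rows([
  {"offset": [0,0,-5],"turn": 0},
  {"offset": [0,0,-10],"turn": 0},
  {"offset": [0,0,-13],"turn": 0},
  {"offset": [0,0,-13],"turn": 0},
  {"offset": [0,0,-13],"turn": 0},
])

```text
t: 4.85
eef_pos: [0.5474, -0.348, 0.346]
ee_rot: [-3.142, -0.001, 0.105]
force: [0.1, 0.1, -2.6]
width: 0.0199
```

```bash
python3 - <<'E'
from h import *
s=st(); g=grab('scene'); cv2.imwrite('pics/s2.png',g['frame'])
a=np.radians(-5);X=np.array([np.cos(a),np.sin(a)]);Y=np.array([-X[1],X[0]])
t=np.array([.4834,.0405])+.098*Y; print('above +y end',t, rel((*t,s['eef_pos'][2])))
E
```

```text
t 4.85 pos [ 0.5474 -0.348   0.346 ] rot [-3.142e+00 -1.000e-03  1.050e-01] F [ 0.1  0.1 -2.6] w 0.0199 q [-0.27  0.36 -0.13 -0.   -1.08  1.94]
above +y end [0.49194126 0.13812708] [ -0.4  -48.91  -0.08]
```

Request:
send_rows([
  {"offset": [-0.2,-24.5,0],"turn": 0},
  {"offset": [-0.2,-24.5,0],"turn": 0},
  {"offset": [-0.2,-24.5,0],"turn": 0},
  {"offset": [-0.2,-24.5,0],"turn": 0},
  {"offset": [-0.2,-24.5,0],"turn": 0},
  {"offset": [-0.2,-24.5,0],"turn": 0},
])

```text
t: 5.5
eef_pos: [0.5189, -0.1007, 0.3442]
ee_rot: [-3.141, 0.003, 0.11]
force: [0.4, -0.4, -0.9]
width: 0.0197
```

Request:
send_rows([
  {"offset": [-0.2,-24.4,0],"turn": 11},
  {"offset": [-0.2,-24.4,0],"turn": 11},
  {"offset": [-0.2,-24.4,0],"turn": 11},
  {"offset": [-0.2,-24.4,0],"turn": 11},
  {"offset": [-0.2,-24.4,0],"turn": 11},
  {"offset": [-0.2,-24.4,0],"turn": 11},
  {"offset": [-0.2,-24.4,0],"turn": 11},
])

```text
t: 6.2
eef_pos: [0.4918, 0.1387, 0.3441]
ee_rot: [3.14, 0.002, -0.084]
force: [-0.3, -0.2, -1.6]
width: 0.0197
```

```bash
python3 - <<'E'
from h import *
s=st(); print(rel((.492,.138,.2595)))
g=grab('scene');P=pts(g);p=s['eef_pos']
m=(P[...,2]>.10)&(P[...,2]<.22)&(np.hypot(P[...,0]-p[0],P[...,1]-p[1])<.06)
print('foot lowest z',np.percentile(P[m][:,2],[1,5]) if m.any() else None)
cv2.imwrite('pics/s3.png',cv2.resize(g['frame'][60:290,200:480],None,fx=2.6,fy=2.6))
E
```

```text
t 6.2 pos [0.4918 0.1387 0.3441] rot [ 3.14e+00  2.00e-03 -8.40e-02] F [-0.3 -0.2 -1.6] w 0.0197 q [ 0.66  0.14 -0.43 -0.   -1.    0.83]
[0.05 0.05 8.46]
foot lowest z [0.1340738  0.13744409]
```

View pics/s3.png

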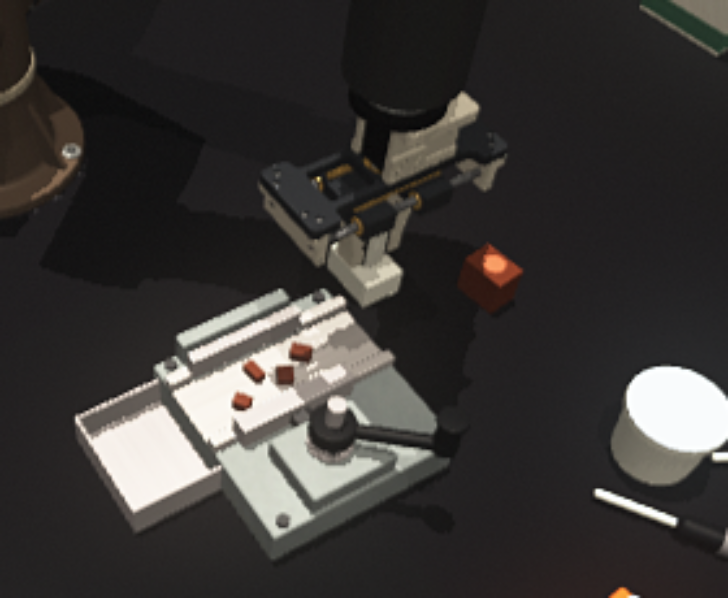

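Request:
send_rows([
  {"offset": [0,0,3],"turn": 0},
  {"offset": [0,0,6],"turn": 0},
  {"offset": [0,0,7.8],"turn": 0},
  {"offset": [0,0,8.5],"turn": 0},
  {"offset": [0,0,8.5],"turn": 0},
])

```text
t: 6.75
eef_pos: [0.4923, 0.1365, 0.2598]
ee_rot: [3.14, 0.002, -0.088]
force: [-0.0, 0.4, -1.0]
width: 0.0195
```

```bash
python3 - <<'E'
from h import *
s=st()
a=s['ee_rot'][2]
v=np.array([.4834,.0405]); ang=np.radians(-5);Y=np.array([-np.sin(ang),np.cos(ang)])
for y in(.098,-.092): print(y,rel((*(v+y*Y),.2593)))
E
```

```text
t 6.75 pos [0.4923 0.1365 0.2598] rot [ 3.14e+00  2.00e-03 -8.80e-02] F [-0.   0.4 -1. ] w 0.0195 q [ 0.66  0.24 -0.53  0.   -0.8   0.83]
0.098 [-0.05 -0.16  0.05]
-0.092 [-0.03 18.84  0.08]
```

Request:
send_rows([
  {"offset": [0,1.5,0],"turn": 0},
  {"offset": [0,3,0],"turn": 0},
  {"offset": [0,4.5,0],"turn": 0},
  {"offset": [0,6,0],"turn": 0},
  {"offset": [0,7.5,0],"turn": 0},
  {"offset": [0,9,0],"turn": 0},
])

```text
t: 7.35
eef_pos: [0.4843, 0.0467, 0.261]
ee_rot: [-3.141, -0.001, -0.087]
force: [0.6, 1.1, -0.9]
width: 0.0201
```

Request:
send_rows([
  {"offset": [0,1.5,0],"turn": 0},
  {"offset": [0,3,0],"turn": 0},
  {"offset": [0,4.5,0],"turn": 0},
  {"offset": [0,6,0],"turn": 0},
  {"offset": [0,7.5,0],"turn": 0},
  {"offset": [0,9,0],"turn": 0},
  {"offset": [0,9.9,0],"turn": 0},
  {"offset": [0,9.9,0],"turn": 0},
])

```text
t: 8.15
eef_pos: [0.4756, -0.0517, 0.2605]
ee_rot: [3.141, 0.0, -0.088]
force: [0.5, 1.2, -0.9]
width: 0.02
```

```bash
python3 - <<'E'
from h import *
s=st()
g=grab('scene')
cv2.imwrite('pics/s4.png',cv2.resize(g['frame'][120:290,200:420],None,fx=3.5,fy=3.5))
E
```

```text
t 8.15 pos [ 0.4756 -0.0517  0.2605] rot [ 3.141  0.    -0.088] F [ 0.5  1.2 -0.9] w 0.02 q [ 0.3   0.19 -0.6   0.   -0.78  1.18]
```

View pics/s4.png

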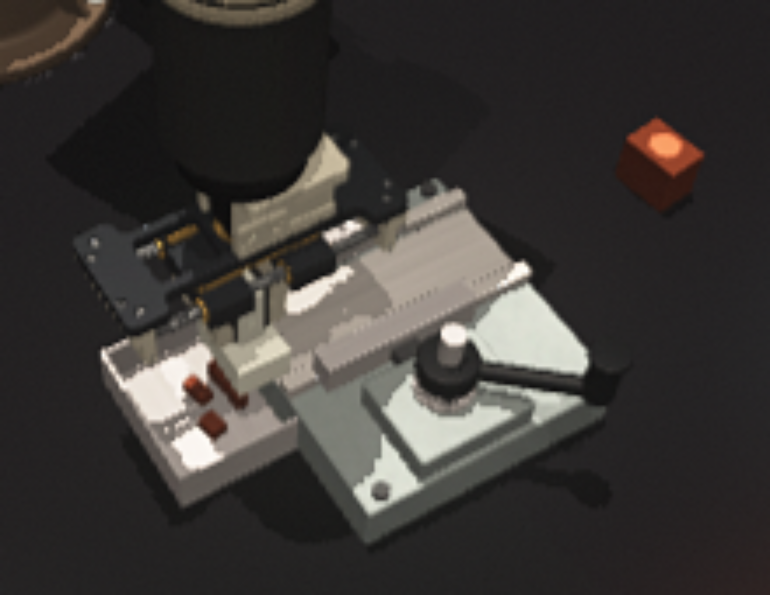

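Request:
send_rows([
  {"offset": [0,0,-4],"turn": 0},
  {"offset": [0,0,-9],"turn": 0},
  {"offset": [0,8,-9],"turn": 0},
  {"offset": [0,12,-9],"turn": 0},
  {"offset": [0,12,-9],"turn": 0},
  {"offset": [0,12,-9],"turn": 0},
])

```text
t: 8.8
eef_pos: [0.4652, -0.1718, 0.3506]
ee_rot: [3.141, 0.0, -0.089]
force: [-0.3, 0.5, -1.9]
width: 0.02
```

```bash
python3 - <<'E'
from h import *
s=st(); print(rel((.5457,-.340,s['eef_pos'][2])))
for n in ('scene','top'):
    g=grab(n);P=pts(g);hsv=cv2.cvtColor(g['frame'],cv2.COLOR_BGR2HSV)
    m=(cv2.inRange(hsv,(0,90,40),(14,255,255))>0)&(abs(P[...,0]-.48)<.12)&(abs(P[...,1]+.0)<.19)
    c,l,S,ce=cv2.connectedComponentsWithStats(m.astype(np.uint8))
    for i in range(1,c): 
        if S[i,4]>5:print(n,ce[i].round(),S[i,4],np.median(P[l==i],0).round(3))
E
```

```text
t 8.8 pos [ 0.4652 -0.1718  0.3506] rot [ 3.141  0.    -0.089] F [-0.3  0.5 -1.9] w 0.02 q [ 0.04  0.11 -0.45  0.   -1.01  1.44]
[ 9.51 16.04  0.  ]
scene [200.  11.] 251 [ 0.511 -0.17   0.61 ]
scene [248.  17.] 1780 [ 0.502 -0.101  0.575]
scene [284.   2.] 6 [ 0.5   -0.041  0.576]
scene [306.   5.] 237 [ 0.505 -0.01   0.564]
scene [329.   3.] 12 [0.505 0.034 0.555]
scene [205.  15.] 9 [ 0.513 -0.164  0.603]
scene [308.  12.] 8 [ 0.507 -0.004  0.556]
scene [194.  22.] 7 [ 0.513 -0.179  0.6  ]
scene [207.  30.] 8 [ 0.513 -0.164  0.585]
scene [197.  33.] 8 [ 0.514 -0.177  0.585]
scene [204.  35.] 11 [ 0.514 -0.169  0.58 ]
scene [199.  38.] 7 [ 0.514 -0.176  0.58 ]
scene [195.  39.] 7 [ 0.513 -0.181  0.579]
scene [205.  42.] 31 [ 0.514 -0.169  0.572]
scene [213.  42.] 8 [ 0.511 -0.157  0.567]
scene [249.  40.] 14 [ 0.509 -0.104  0.55 ]
scene [233.  44.] 12 [ 0.51  -0.128  0.554]
scene [208.  56.] 52 [ 0.513 -0.167  0.553]
scene [194.  57.] 11 [ 0.512 -0.186  0.557]
scene [201.  63.] 12 [ 0.513 -0.179  0.546]
scene [216.  62.] 8 [ 0.511 -0.156  0.538]
scene [207.  68.] 13 [ 0.514 -0.171 
[... 1335 characters left out ...]
[312. 233.] 9 [ 0.43  -0.105  0.583]
top [331. 237.] 33 [ 0.423 -0.142  0.572]
top [220. 240.] 37 [0.416 0.067 0.584]
top [264. 237.] 10 [ 0.421 -0.017  0.617]
top [269. 239.] 24 [ 0.418 -0.027  0.605]
top [322. 237.] 13 [ 0.423 -0.125  0.574]
top [315. 238.] 11 [ 0.421 -0.112  0.57 ]
top [257. 242.] 10 [ 0.411 -0.005  0.629]
top [266. 246.] 13 [ 0.403 -0.021  0.624]
top [269. 252.] 20 [ 0.393 -0.027  0.618]
top [254. 252.] 7 [ 0.393 -0.001  0.643]
top [260. 254.] 11 [ 0.392 -0.011  0.643]
top [267. 260.] 15 [ 0.38  -0.023  0.637]
top [224. 263.] 10 [0.374 0.052 0.64 ]
top [255. 264.] 12 [ 0.373 -0.004  0.659]
top [267. 267.] 25 [ 0.368 -0.024  0.648]
top [260. 270.] 6 [ 0.362 -0.013  0.663]
```

Request:
send_rows([
  {"offset": [9.5,16,0],"turn": -19},
  {"offset": [9.5,16,0],"turn": -19},
  {"offset": [9.5,16,0],"turn": -19},
  {"offset": [9.5,16,0],"turn": -19},
  {"offset": [9.5,16,0],"turn": -19},
  {"offset": [9.5,16,5],"turn": -19},
  {"offset": [9.5,16,10],"turn": -19},
  {"offset": [9.5,16,10],"turn": -19},
])

```text
t: 9.7
eef_pos: [0.5439, -0.3354, 0.2436]
ee_rot: [-3.134, 0.01, 0.245]
force: [-1.4, 1.8, -1.8]
width: 0.0193
```

```bash
python3 - <<'E'
from h import *
s=st(); print(rel((.5457,-.340,.2173)))
g=grab('scene')
cv2.imwrite('pics/s5.png',cv2.resize(g['frame'][180:400,60:340],None,fx=2.7,fy=2.7))
E
```

```text
t 9.7 pos [ 0.5439 -0.3354  0.2436] rot [-3.134  0.01   0.245] F [-1.4  1.8 -1.8] w 0.0193 q [-0.25  0.44 -0.26 -0.   -0.88  2.07]
[0.09 0.51 2.62]
```

Request:
send_rows([
  {"offset": [0,0,0],"turn": 0},
  {"offset": [0,0,0],"turn": 0},
])

```text
t: 9.95
eef_pos: [0.5478, -0.3376, 0.2539]
ee_rot: [3.139, -0.004, 0.246]
force: [0.3, 0.5, -0.5]
width: 0.0199
```

```bash
python3 - <<'E'
from h import *
s=st(); print(rel((.5457,-.340,.2171)))
E
```

```text
t 9.95 pos [ 0.5478 -0.3376  0.2539] rot [ 3.139 -0.004  0.246] F [ 0.3  0.5 -0.5] w 0.0199 q [-0.25  0.43 -0.25  0.   -0.89  2.07]
[-0.27  0.17  3.68]
```

Request:
send_rows([
  {"offset": [-0.1,0.1,1.2],"turn": 0},
  {"offset": [-0.1,0.1,2.2],"turn": 0},
  {"offset": [-0.1,0.1,2.9],"turn": 0},
  {"offset": [-0.1,0.1,3.3],"turn": 0},
  {"offset": [-0.1,0.1,3.3],"turn": 0},
  {"offset": [-0.1,0.1,3.3],"turn": 0},
])

```text
t: 10.55
eef_pos: [0.5456, -0.339, 0.2174]
ee_rot: [-3.142, 0.0, 0.245]
force: [0.1, 0.2, -1.3]
width: 0.0197
```

```bash
python3 - <<'E'
from h import *
s=st(); print(rel((.5457,-.340,.2168)))
E
```

```text
t 10.55 pos [ 0.5456 -0.339   0.2174] rot [-3.142  0.     0.245] F [ 0.1  0.2 -1.3] w 0.0197 q [-0.25  0.47 -0.28  0.   -0.82  2.07]
[-0.01  0.1   0.06]
```

Request:
send_rows([
  {"offset": [0,0,0],"turn": 0},
  {"offset": [0,0,0],"turn": 0},
  {"offset": [0,0,0],"turn": 0},
  {"offset": [0,0,0],"turn": 0},
  {"offset": [0,0,-3],"turn": 0},
  {"offset": [0,0,-7],"turn": 0},
  {"offset": [0,0,-9],"turn": 0},
  {"offset": [0,0,-9],"turn": 0},
], hand=0.2)

```text
t: 11.35
eef_pos: [0.5465, -0.3394, 0.3118]
ee_rot: [3.138, -0.005, 0.245]
force: [1.0, -0.5, -0.5]
width: 0.0525
```

```bash
python3 - <<'E'
from h import *
s=st(); print(rel((.4037,-.3249,.295)))
E
```

```text
t 11.35 pos [ 0.5465 -0.3394  0.3118] rot [ 3.138 -0.005  0.245] F [ 1.  -0.5 -0.5] w 0.0525 q [-0.25  0.37 -0.19  0.   -1.    2.07]
[-13.51  -4.88   1.59]
```

Request:
send_rows([
  {"offset": [-13.4,-4.8,1.2],"turn": 43.5},
  {"offset": [-13.4,-4.8,1.2],"turn": 43.5},
  {"offset": [-13.4,-4.8,1.2],"turn": 43.5},
  {"offset": [-13.4,-4.8,1.2],"turn": 43.5},
  {"offset": [-13.4,-4.8,1.2],"turn": 43.5},
  {"offset": [-13.4,-4.8,1.2],"turn": 43.5},
  {"offset": [-13.4,-4.8,1.2],"turn": 43.5},
  {"offset": [-13.4,-4.8,1.2],"turn": 43.5},
])

```text
t: 12.15
eef_pos: [0.4041, -0.3248, 0.2953]
ee_rot: [3.142, 0.001, -0.511]
force: [0.4, 0.5, 0.6]
width: 0.0525
```

```bash
python3 - <<'E'
from h import *
s=st(); print(rel((.4037,-.3249,.187)))
g=grab('scene');P=pts(g)
f=cv2.resize(g['frame'][180:380,60:300],None,fx=3,fy=3)
cv2.imwrite('pics/s6.png',f)
E
```

```text
t 12.15 pos [ 0.4041 -0.3248  0.2953] rot [ 3.142e+00  1.000e-03 -5.110e-01] F [0.4 0.5 0.6] w 0.0525 q [-0.3   0.2  -0.48 -0.   -0.89  1.36]
[-0.02  0.02 10.83]
```

View pics/s6.png

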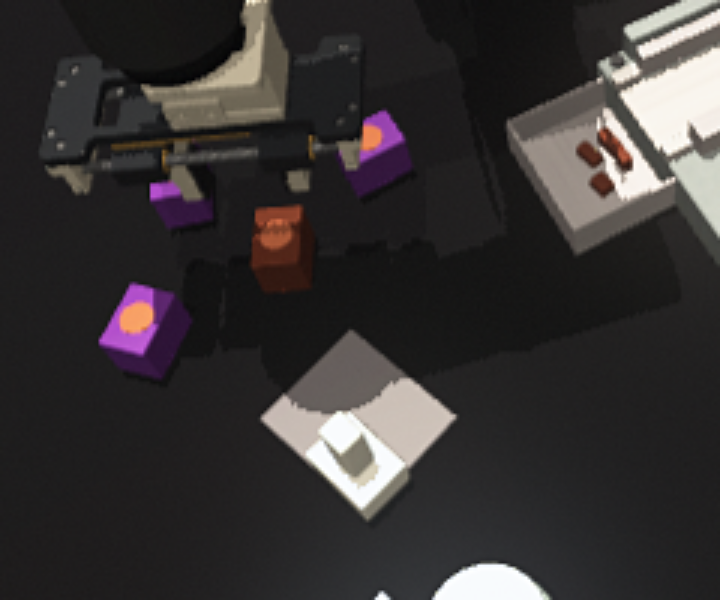

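The four chips are in the trough. The scraper now stands off the mat's middle, so it was knocked aside. I'll put it back at the end. The brown block is centred under the gripper.

Request:
send_rows([
  {"offset": [0,0,4],"turn": 0},
  {"offset": [0,0,8],"turn": 0},
  {"offset": [0,0,10],"turn": 0},
  {"offset": [0,0,10.8],"turn": 0},
  {"offset": [0,0,10.8],"turn": 0},
])

```text
t: 12.7
eef_pos: [0.4039, -0.3248, 0.1868]
ee_rot: [3.141, 0.002, -0.513]
force: [0.4, 0.2, -0.4]
width: 0.0525
```

Request:
send_rows([
  {"offset": [0,0,0],"turn": 0},
  {"offset": [0,0,0],"turn": 0},
  {"offset": [0,0,0],"turn": 0},
  {"offset": [0,0,0],"turn": 0},
  {"offset": [0,0,0],"turn": 0},
  {"offset": [0,0,0],"turn": 0},
], hand=-1, squeeze=45)

```text
t: 13.3
eef_pos: [0.4045, -0.325, 0.1889]
ee_rot: [-3.141, -0.002, -0.514]
force: [-0.2, 0.8, 6.7]
width: 0.0359
```

Request:
send_rows([
  {"offset": [0,0,-4],"turn": 0},
  {"offset": [0,0,-8],"turn": 0},
  {"offset": [0,0,-13],"turn": 0},
  {"offset": [0,0,-16],"turn": 0},
  {"offset": [0,0,-16],"turn": 0},
  {"offset": [0,0,-16],"turn": 0},
])

```text
t: 13.9
eef_pos: [0.4035, -0.3246, 0.3482]
ee_rot: [-3.141, -0.002, -0.515]
force: [-0.4, -0.1, -2.0]
width: 0.0362
```

```bash
cat >> h.py <<'E'
VO=np.array([.4834,.0405]);VA=np.radians(-5);VX=np.array([np.cos(VA),np.sin(VA)]);VY=np.array([-VX[1],VX[0]])
def V(x,y): return VO+x*VX+y*VY
E
python3 - <<'E'
from h import *
s=st(); print(V(0,-.034),rel((*V(0,-.034),s['eef_pos'][2])))
E
```

```text
t 13.9 pos [ 0.4035 -0.3246  0.3482] rot [-3.141e+00 -2.000e-03 -5.150e-01] F [-0.4 -0.1 -2. ] w 0.0362 q [-0.3   0.15 -0.41 -0.   -1.01  1.35]
[0.4804367  0.00662938] [-9.610e+00 -3.262e+01  1.000e-02]
```

Request:
send_rows([
  {"offset": [-9.6,-32.6,0],"turn": -24.5},
  {"offset": [-9.6,-32.6,0],"turn": -24.5},
  {"offset": [-9.6,-32.6,0],"turn": -24.5},
  {"offset": [-9.6,-32.6,0],"turn": -24.5},
  {"offset": [-9.6,-32.6,0],"turn": -24.5},
  {"offset": [-9.6,-32.6,0],"turn": -24.5},
  {"offset": [-9.6,-32.6,0],"turn": -24.5},
  {"offset": [-9.6,-32.6,0],"turn": -24.5},
])

```text
t: 14.7
eef_pos: [0.4813, 0.0099, 0.3461]
ee_rot: [3.141, 0.002, -0.083]
force: [0.2, -0.0, -0.9]
width: 0.0359
```

Request:
send_rows([
  {"offset": [0,0,0],"turn": 0},
  {"offset": [0,0,0],"turn": 0},
  {"offset": [0,0,0],"turn": 0},
])

```text
t: 15.0
eef_pos: [0.4803, 0.0052, 0.347]
ee_rot: [3.141, 0.001, -0.088]
force: [0.5, 0.5, -1.3]
width: 0.0356
```

```bash
python3 - <<'E'
from h import *
s=st(); print(rel((*V(0,-.035),.187+.0465)), 'yaw err deg',np.degrees(s['ee_rot'][2])+5)
g=grab('wrist');P=ptsfish(g)
print('hold',zrect(P,.045,.26,s['eef_pos'][:2],.05))
cv2.imwrite('pics/w3.png',g['frame'])
E
```

```text
t 15.0 pos [0.4803 0.0052 0.347 ] rot [ 3.141e+00  1.000e-03 -8.800e-02] F [ 0.5  0.5 -1.3] w 0.0356 q [ 0.42  0.08 -0.49 -0.   -1.    1.06]
[ 0.02 -0.05 11.35] yaw err deg -0.05019438905013818
hold (31748, (array([488.5,   5. ]), array([99. , 83.2]), 85.7), 'z', 0.2364)
```

View pics/w3.png

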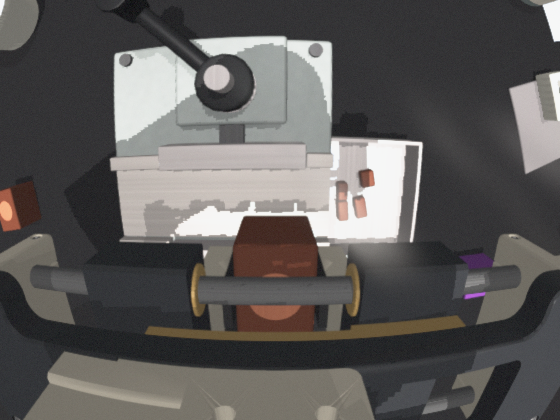

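The bed is clear and the four chips are in the trough at (342–367, 178–210). The block is held squarely; lowering it.

Request:
send_rows([
  {"offset": [0,0,4],"turn": 0},
  {"offset": [0,0,8],"turn": 0},
  {"offset": [0,0,10],"turn": 0},
  {"offset": [0,0,11],"turn": 0},
  {"offset": [0,0,11.35],"turn": 0},
  {"offset": [0,0,11.35],"turn": 0},
  {"offset": [0,0,11.35],"turn": 0},
])

```text
t: 15.75
eef_pos: [0.4813, 0.0061, 0.2352]
ee_rot: [-3.141, -0.002, -0.087]
force: [-0.7, 0.6, -1.9]
width: 0.036
```

```bash
python3 - <<'E'
from h import *
s=st(); print(rel((*V(0,-.035),.187+.0465)))
E
```

```text
t 15.75 pos [0.4813 0.0061 0.2352] rot [-3.141e+00 -2.000e-03 -8.700e-02] F [-0.7  0.6 -1.9] w 0.036 q [ 0.42  0.23 -0.63  0.   -0.71  1.06]
[-0.09  0.06  0.17]
```

Request:
send_rows([
  {"offset": [0,0,0.15],"turn": 0},
  {"offset": [0,0,0.15],"turn": 0},
])

```text
t: 15.95
eef_pos: [0.4813, 0.0063, 0.2339]
ee_rot: [-3.141, -0.002, -0.086]
force: [-2.0, 0.2, 5.4]
width: 0.0358
```

Request:
send_rows([
  {"offset": [0,0,0],"turn": 0},
  {"offset": [0,0,0],"turn": 0},
  {"offset": [0,0,0],"turn": 0},
  {"offset": [0,0,0],"turn": 0},
  {"offset": [0,0,-3],"turn": 0},
  {"offset": [0,0,-7],"turn": 0},
  {"offset": [0,0,-11],"turn": 0},
  {"offset": [0,0,-14],"turn": 0},
], hand=0.2)

```text
t: 16.75
eef_pos: [0.4808, 0.0062, 0.3752]
ee_rot: [-3.141, -0.002, -0.086]
force: [1.3, -0.4, -0.1]
width: 0.0524
```

```bash
python3 - <<'E'
from h import *
P=np.load('P1.npy'); print('B from P1',zrect(P,.041,.049,(.503,.321),.05))
s=st(); print(rel((.44,.315,.38)))
E
```

```text
B from P1 (804, (array([501.5, 322.9]), array([50.4, 38.3]), 2.0), 'z', 0.0449)
t 16.75 pos [0.4808 0.0062 0.3752] rot [-3.141e+00 -2.000e-03 -8.600e-02] F [ 1.3 -0.4 -0.1] w 0.0524 q [ 0.42  0.06 -0.45  0.   -1.06  1.06]
[ -6.73 -30.42  -0.47]
```

Request:
send_rows([
  {"offset": [-6.7,-30.4,0],"turn": 0},
  {"offset": [-6.7,-30.4,0],"turn": 0},
  {"offset": [-6.7,-30.4,0],"turn": 0},
  {"offset": [-6.7,-30.4,0],"turn": 0},
  {"offset": [-6.7,-30.4,0],"turn": 0},
  {"offset": [-6.7,-30.4,0],"turn": 0},
  {"offset": [-6.7,-30.4,0],"turn": 0},
  {"offset": [-6.7,-30.4,0],"turn": 0},
])

```text
t: 17.55
eef_pos: [0.4398, 0.3168, 0.372]
ee_rot: [3.141, 0.0, -0.084]
force: [-0.1, -0.8, -0.6]
width: 0.0526
```

Request:
send_rows([
  {"offset": [0,0,0],"turn": 0},
  {"offset": [0,0,0],"turn": 0},
])

```text
t: 17.75
eef_pos: [0.4404, 0.3137, 0.3726]
ee_rot: [3.141, 0.0, -0.088]
force: [-0.4, 0.3, -0.4]
width: 0.0525
```

```bash
python3 - <<'E'
from h import *
s=st(); g=grab('wrist');P=ptsfish(g); r=zrect(P,.041,.049,(.503,.321),.05); print('B',r)
print(rel((*(r[1][0]/1000),.295)), 'yaw now',np.degrees(s['ee_rot'][2]))
P=pts(grab('scene'))
print('blockA on bed',zrect(P,.085,.096,V(0,-.035),.05),V(0,-.035))
print('scraper',zrect(P,.077,.09,(.55,-.35),.08))
E
```

```text
t 17.75 pos [0.4404 0.3137 0.3726] rot [ 3.141  0.    -0.088] F [-0.4  0.3 -0.4] w 0.0525 q [ 0.98  0.16 -0.33 -0.   -1.08  0.5 ]
B (1990, (array([501.1, 323.2]), array([50.3, 36.8]), 2.5), 'z', 0.0454)
[ 5.95 -1.48  7.78] yaw now -5.0227375148659155
blockA on bed (284, (array([480.7,   6. ]), array([37.1, 53.7]), 84.8), 'z', 0.0908) [0.48034955 0.00563319]
scraper (136, (array([ 585.1, -355.4]), array([23.4, 19.9]), 14.7), 'z', 0.0841)
```

Request:
send_rows([
  {"offset": [5.95,-1.4,4],"turn": -7.5},
  {"offset": [5.95,-1.4,7.8],"turn": -7.5},
  {"offset": [5.95,-1.4,7.8],"turn": -7.5},
  {"offset": [5.95,-1.4,7.8],"turn": -7.5},
  {"offset": [5.95,-1.4,7.8],"turn": -7.5},
])

```text
t: 18.35
eef_pos: [0.501, 0.3235, 0.2963]
ee_rot: [-3.141, -0.002, 0.044]
force: [0.6, -0.2, 0.2]
width: 0.0525
```

```bash
python3 - <<'E'
from h import *
s=st(); print(rel((.5011,.3232,.187)))
E
```

```text
t 18.35 pos [0.501  0.3235 0.2963] rot [-3.141e+00 -2.000e-03  4.400e-02] F [ 0.6 -0.2  0.2] w 0.0525 q [ 0.9   0.32 -0.31  0.   -0.94  0.71]
[-1.000e-02  4.000e-02  1.093e+01]
```

Request:
send_rows([
  {"offset": [0,0,4],"turn": 0},
  {"offset": [0,0,8],"turn": 0},
  {"offset": [0,0,10],"turn": 0},
  {"offset": [0,0,10.9],"turn": 0},
  {"offset": [0,0,10.9],"turn": 0},
])

```text
t: 18.85
eef_pos: [0.5007, 0.324, 0.1865]
ee_rot: [-3.141, -0.001, 0.045]
force: [0.8, 0.4, 0.1]
width: 0.0524
```

Request:
send_rows([
  {"offset": [0,0,0],"turn": 0},
  {"offset": [0,0,0],"turn": 0},
  {"offset": [0,0,0],"turn": 0},
  {"offset": [0,0,0],"turn": 0},
  {"offset": [0,0,0],"turn": 0},
  {"offset": [0,0,0],"turn": 0},
], hand=-1, squeeze=45)

```text
t: 19.45
eef_pos: [0.5011, 0.3241, 0.1873]
ee_rot: [-3.14, -0.002, 0.045]
force: [-1.6, 0.3, 8.2]
width: 0.0361
```

Request:
send_rows([
  {"offset": [0,0,-4],"turn": 0},
  {"offset": [0,0,-8],"turn": 0},
  {"offset": [0,0,-13],"turn": 0},
  {"offset": [0,0,-16],"turn": 0},
  {"offset": [0,0,-16],"turn": 0},
  {"offset": [0,0,-16],"turn": 0},
])

```text
t: 20.05
eef_pos: [0.5005, 0.3234, 0.3465]
ee_rot: [-3.14, -0.001, 0.044]
force: [0.0, 0.2, -2.6]
width: 0.0358
```

Request:
send_rows([
  {"offset": [-2.55,24.7,0],"turn": 7.5},
  {"offset": [-2.55,24.7,0],"turn": 7.5},
  {"offset": [-2.55,24.7,0],"turn": 7.5},
  {"offset": [-2.55,24.7,0],"turn": 7.5},
  {"offset": [-2.55,24.7,0],"turn": 7.5},
  {"offset": [-2.55,24.7,0],"turn": 7.5},
  {"offset": [-2.55,24.7,0],"turn": 7.5},
  {"offset": [-2.55,24.7,0],"turn": 7.5},
])

```text
t: 20.85
eef_pos: [0.4862, 0.076, 0.3448]
ee_rot: [3.141, 0.001, -0.087]
force: [-0.0, 0.6, -2.5]
width: 0.0358
```

```bash
python3 - <<'E'
from h import *
s=st(); print(rel((*V(0,.035),.187+.0465)), 'yaw err deg',np.degrees(s['ee_rot'][2])+5)
g=grab('wrist');cv2.imwrite('pics/w4.png',g['frame']); g=grab('scene');cv2.imwrite('pics/s7.png',g['frame'])
E
```

```text
t 20.85 pos [0.4862 0.076  0.3448] rot [ 3.141e+00  1.000e-03 -8.700e-02] F [-0.   0.6 -2.5] w 0.0358 q [ 0.56  0.11 -0.47 -0.   -1.    0.93]
[ 0.05  0.05 11.13] yaw err deg 0.022937640993598407
```

View pics/w4.png

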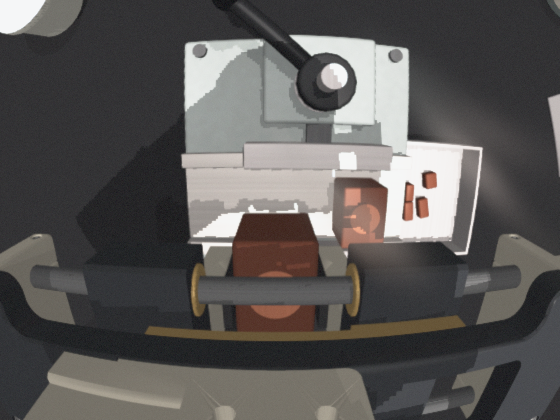

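Request:
send_rows([
  {"offset": [0,0,4],"turn": 0},
  {"offset": [0,0,8],"turn": 0},
  {"offset": [0,0,10],"turn": 0},
  {"offset": [0,0,11],"turn": 0},
  {"offset": [0,0,11.3],"turn": 0},
  {"offset": [0,0,11.3],"turn": 0},
  {"offset": [0,0,11.3],"turn": 0},
])

```text
t: 21.65
eef_pos: [0.4868, 0.0766, 0.2334]
ee_rot: [-3.141, -0.001, -0.086]
force: [-0.3, 0.0, -0.7]
width: 0.0356
```

```bash
python3 - <<'E'
from h import *
s=st(); print(rel((*V(0,.035),.187+.0465)))
E
```

```text
t 21.65 pos [0.4868 0.0766 0.2334] rot [-3.141e+00 -1.000e-03 -8.600e-02] F [-0.3  0.  -0.7] w 0.0356 q [ 0.56  0.25 -0.6   0.   -0.72  0.93]
[-0.02  0.12 -0.01]
```

Request:
send_rows([
  {"offset": [0,0,0.1],"turn": 0},
  {"offset": [0,0,0.1],"turn": 0},
])

```text
t: 21.85
eef_pos: [0.4866, 0.0762, 0.2322]
ee_rot: [-3.141, -0.001, -0.086]
force: [0.3, 1.6, 1.7]
width: 0.0354
```

Request:
send_rows([
  {"offset": [0,0,0],"turn": 0},
  {"offset": [0,0,0],"turn": 0},
  {"offset": [0,0,0],"turn": 0},
  {"offset": [0,0,0],"turn": 0},
  {"offset": [0,0,-3],"turn": 0},
  {"offset": [0,0,-7],"turn": 0},
  {"offset": [0,0,-11],"turn": 0},
  {"offset": [0,0,-14],"turn": 0},
], hand=0)

```text
t: 22.65
eef_pos: [0.4863, 0.0757, 0.3743]
ee_rot: [-3.141, -0.002, -0.087]
force: [1.5, 0.6, 0.2]
width: 0.0438
```

Request:
send_rows([
  {"offset": [0,0,0],"turn": 0},
  {"offset": [0,0,0],"turn": 0},
])

```text
t: 22.85
eef_pos: [0.486, 0.0757, 0.3721]
ee_rot: [-3.14, -0.001, -0.087]
force: [-0.1, -0.2, 0.0]
width: 0.0438
```

```bash
cat >> h.py <<'E'
HUB=V(.1,0)
def look(P):
    a=.095
    for nm,y in(('A',-.035),('B',.035)):
        r=zrect(P,.085,.096,V(0,y),.05)
        if r: d=r[1][0]/1000-VO; print(nm,r[0],'vice xy mm',np.round([1000*d@VX,1000*d@VY],1),r[1][1:])
    r=zrect(P,.128,.152,V(.165,.062),.12)
    if r: d=r[1][0]/1000-HUB;print('knob',r,'rad',np.hypot(*d).round(4),'theta',round(np.arctan2(d@VX,d@VY),3))
E
python3 - <<'E'
from h import *
s=st()
print('wrist');P=ptsfish(grab('wrist'));look(P)
print('scene');P=pts(grab('scene'));look(P)
print('top');P=pts(grab('top'));look(P)
t=.86;k=V(.1+.095*np.sin(t),.095*np.cos(t));print(k,rel((*k,.32)))
E
```

```text
t 22.85 pos [0.486  0.0757 0.3721] rot [-3.14e+00 -1.00e-03 -8.70e-02] F [-0.1 -0.2  0. ] w 0.0438 q [ 0.55  0.08 -0.43 -0.   -1.06  0.93]
wrist
A 2277 vice xy mm [ -0.2 -34.4] (array([36.1, 50. ]), 84.8)
B 2446 vice xy mm [ 1.  35.2] (array([36. , 49.8]), 85.2)
knob (303, (array([583.4,  32. ]), array([15.4, 15.6]), 20.7), 'z', 0.1287) rad 0.0004 theta 0.968
scene
A 286 vice xy mm [  0.2 -34.9] (array([36.5, 52.5]), 84.5)
B 267 vice xy mm [ 1.9 35.5] (array([37.6, 50.2]), 85.4)
knob (122, (array([655.2,  94. ]), array([26.5, 25.6]), 60.0), 'z', 0.1382) rad 0.0953 theta 0.772
top
A 7 vice xy mm [  4.7 -21.2] (array([16.6,  0.3]), 0.5)
knob (79, (array([655.7,  91.7]), array([23.4, 25.5]), 27.2), 'z', 0.1383) rad 0.0942 theta 0.794
[0.6601426  0.08725535] [17.27 -2.68  5.01]
```

Request:
send_rows([
  {"offset": [16.7,-3.2,0],"turn": -45.5},
  {"offset": [16.7,-3.2,0],"turn": -45.5},
  {"offset": [16.7,-3.2,1],"turn": -45.5},
  {"offset": [16.7,-3.2,2],"turn": -45.5},
  {"offset": [16.7,-3.2,3.7],"turn": -45.5},
  {"offset": [16.7,-3.2,3.7],"turn": -45.5},
  {"offset": [16.7,-3.2,3.7],"turn": -45.5},
  {"offset": [16.7,-3.2,3.7],"turn": -45.5},
], hand=0.2)

```text
t: 23.8
eef_pos: [0.6554, 0.0932, 0.3338]
ee_rot: [-3.141, 0.001, 0.706]
force: [-0.6, -0.3, -0.0]
width: 0.0525
```

Request:
send_rows([
  {"offset": [0,0,0],"turn": 0},
  {"offset": [0,0,0],"turn": 0},
])

```text
t: 24.0
eef_pos: [0.6553, 0.0933, 0.3351]
ee_rot: [3.141, -0.001, 0.707]
force: [-0.6, -0.7, 0.8]
width: 0.0526
```

```bash
python3 - <<'E'
from h import *
s=st(); print(rel((.6552,.093,.272)),np.degrees(s['ee_rot'][2]))
g=grab('scene');f=g['frame'][90:330,220:520];cv2.imwrite('pics/s8.png',cv2.resize(f,None,fx=2.5,fy=2.5))
E
```

```text
t 24.0 pos [0.6553 0.0933 0.3351] rot [ 3.141e+00 -1.000e-03  7.070e-01] F [-0.6 -0.7  0.8] w 0.0526 q [ 0.44  0.39 -0.11  0.   -1.07  1.84]
[-0.03  0.01  6.31] 40.500028542740715
```

View pics/s8.png

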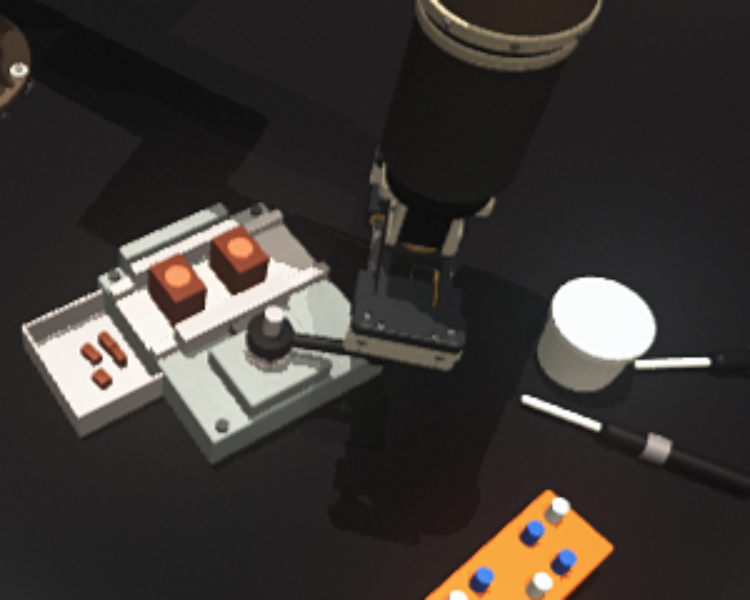

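Request:
send_rows([
  {"offset": [0,0,2.5],"turn": 0},
  {"offset": [0,0,5],"turn": 0},
  {"offset": [0,0,6.3],"turn": 0},
  {"offset": [0,0,6.3],"turn": 0},
])

```text
t: 24.45
eef_pos: [0.6547, 0.093, 0.2699]
ee_rot: [-3.14, 0.003, 0.707]
force: [0.2, -0.7, 0.4]
width: 0.0525
```

Request:
send_rows([
  {"offset": [0,0,0],"turn": 0},
  {"offset": [0,0,0],"turn": 0},
  {"offset": [0,0,0],"turn": 0},
  {"offset": [0,0,0],"turn": 0},
  {"offset": [0,0,0],"turn": 0},
], hand=-1, squeeze=30)

```text
t: 24.95
eef_pos: [0.6557, 0.0935, 0.2725]
ee_rot: [3.141, -0.002, 0.708]
force: [0.3, 1.4, 1.2]
width: 0.0261
```

```bash
cat >> h.py <<'E'
def arc(t0,t1,n,r=.095,s=None):
    "rows along the lever arc, tool turning with it, from measured pose"
    s=s or get_state();p=s['eef_pos'];out=[]
    for t in np.linspace(t0,t1,n+1)[1:]:
        k=V(.1+r*np.sin(t),r*np.cos(t)); o=rel((*k,p[2]),s=s)
        psi=90+np.degrees(VA)-np.degrees(t); d=np.degrees(s['ee_rot'][2])-psi
        out.append((round(t,2),o.round(1)[:2].tolist(),round(d,1)))
    for o in out: print(o)
def th(s=None):
    s=s or get_state(); d=np.array(s['eef_pos'][:2])-HUB; print('rad',np.hypot(*d).round(4),'theta',round(np.arctan2(d@VX,d@VY),3),'z knob grasp',round(s['eef_pos'][2]-.159,4))
E
python3 - <<'E'
from h import *
st();th()
P=pts(grab('scene'));look(P)
E
```

```text
t 24.95 pos [0.6557 0.0935 0.2725] rot [ 3.141e+00 -2.000e-03  7.080e-01] F [0.3 1.4 1.2] w 0.0261 q [ 0.44  0.44 -0.18  0.   -0.95  1.84]
rad 0.0953 theta 0.78 z knob grasp 0.1135
A 284 vice xy mm [  0.9 -34.5] (array([37.1, 51.5]), 85.5)
B 260 vice xy mm [ 1.9 35.5] (array([37.8, 50.3]), 87.5)
knob (28, (array([583.5,  30.7]), array([15.4, 13.8]), 72.3), 'z', 0.129) rad 0.0012 theta 2.637
```

Request:
send_rows([
  {"offset": [0,0,0],"turn": 0},
  {"offset": [0,0,0],"turn": 0},
  {"offset": [0,0,-0.3],"turn": 0},
  {"offset": [0,0,-0.6],"turn": 0},
  {"offset": [0,0,-0.6],"turn": 0},
  {"offset": [0,0,-0.6],"turn": 0},
])

```text
t: 25.6
eef_pos: [0.6551, 0.0931, 0.2771]
ee_rot: [-3.141, 0.001, 0.707]
force: [1.9, 1.6, -4.3]
width: 0.026
```

```bash
python3 - <<'E'
from h import *
st();th();arc(.78,.05,12)
E
```

```text
t 25.6 pos [0.6551 0.0931 0.2771] rot [-3.141e+00  1.000e-03  7.070e-01] F [ 1.9  1.6 -4.3] w 0.026 q [ 0.44  0.44 -0.18 -0.   -0.96  1.84]
rad 0.0946 theta 0.779 z knob grasp 0.1181
(np.float64(0.72), [0.0, -0.6], np.float64(-3.3))
(np.float64(0.66), [-0.0, -1.1], np.float64(-6.8))
(np.float64(0.6), [-0.1, -1.7], np.float64(-10.2))
(np.float64(0.54), [-0.2, -2.3], np.float64(-13.7))
(np.float64(0.48), [-0.4, -2.8], np.float64(-17.2))
(np.float64(0.42), [-0.6, -3.4], np.float64(-20.7))
(np.float64(0.35), [-0.8, -3.9], np.float64(-24.2))
(np.float64(0.29), [-1.0, -4.4], np.float64(-27.7))
(np.float64(0.23), [-1.3, -4.9], np.float64(-31.2))
(np.float64(0.17), [-1.6, -5.4], np.float64(-34.6))
(np.float64(0.11), [-2.0, -5.9], np.float64(-38.1))
(np.float64(0.05), [-2.4, -6.3], np.float64(-41.6))
```

Request:
send_rows([
  {"offset": [0,-0.9,0],"turn": -5.2},
  {"offset": [-0.2,-1.7,0],"turn": -10.4},
  {"offset": [-0.35,-2.55,0],"turn": -15.6},
  {"offset": [-0.6,-3.4,0],"turn": -20.8},
  {"offset": [-1.0,-4.2,0],"turn": -26},
  {"offset": [-1.4,-4.9,0],"turn": -31.2},
  {"offset": [-1.85,-5.65,0],"turn": -36.4},
  {"offset": [-2.4,-6.3,0],"turn": -41.6},
])

```text
t: 26.4
eef_pos: [0.5955, 0.1251, 0.2771]
ee_rot: [-3.14, 0.001, 1.437]
force: [1.9, -1.4, -4.0]
width: 0.0265
```

Request:
send_rows([
  {"offset": [0,0,0],"turn": 0},
  {"offset": [0,0,0],"turn": 0},
])

```text
t: 26.6
eef_pos: [0.5961, 0.1252, 0.2775]
ee_rot: [-3.141, 0.001, 1.431]
force: [0.9, -1.5, -5.0]
width: 0.0265
```

```bash
python3 - <<'E'
from h import *
st();th()
g=grab('scene');P=pts(g);look(P);f=g['frame'][120:300,240:440];cv2.imwrite('pics/s9.png',cv2.resize(f,None,fx=3,fy=3))
E
```

```text
t 26.6 pos [0.5961 0.1252 0.2775] rot [-3.141e+00  1.000e-03  1.431e+00] F [ 0.9 -1.5 -5. ] w 0.0265 q [ 0.53  0.36 -0.3   0.   -0.91  2.47]
rad 0.0943 theta 0.051 z knob grasp 0.1185
A 281 vice xy mm [  0.6 -35.2] (array([37.3, 50.7]), 87.5)
B 270 vice xy mm [ 1.2 34.7] (array([35.9, 51. ]), 86.3)
knob (43, (array([583.9,  31.4]), array([15.2, 15.9]), 28.4), 'z', 0.1324) rad 0.001 theta 1.895
```

View pics/s9.png

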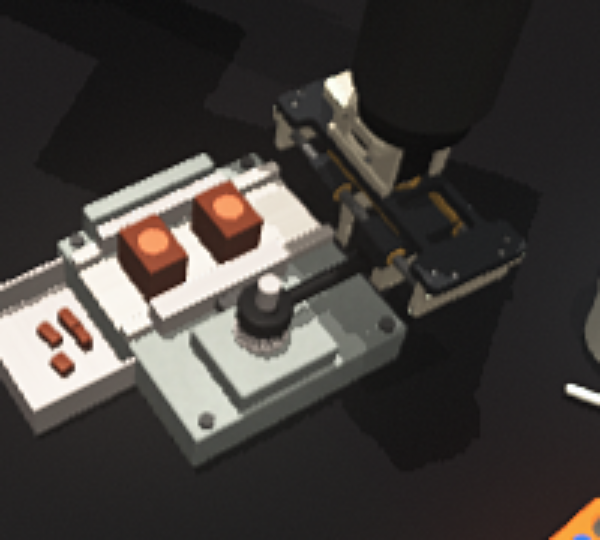

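Request:
send_rows([
  {"offset": [0,0,0.4],"turn": 0},
  {"offset": [0,0,0.4],"turn": 0},
])

```text
t: 26.85
eef_pos: [0.5962, 0.1252, 0.2728]
ee_rot: [-3.141, 0.001, 1.432]
force: [1.9, -1.1, -4.1]
width: 0.0265
```

Request:
send_rows([
  {"offset": [0,0,0],"turn": 0},
  {"offset": [0,0,0],"turn": 0},
  {"offset": [0,0,0.3],"turn": 0},
  {"offset": [0,0,0.6],"turn": 0},
  {"offset": [0,0,0.6],"turn": 0},
], hand=-0.28)

```text
t: 27.35
eef_pos: [0.596, 0.1255, 0.2673]
ee_rot: [-3.141, 0.0, 1.433]
force: [-0.2, 0.6, 0.1]
width: 0.031
```

Request:
send_rows([
  {"offset": [0,0.9,0],"turn": 5.2},
  {"offset": [-0.2,1.7,0],"turn": 10.4},
  {"offset": [-0.35,2.55,0],"turn": 15.6},
  {"offset": [-0.6,3.4,0],"turn": 20.8},
  {"offset": [-1.0,4.2,0],"turn": 26},
  {"offset": [-1.4,4.9,0],"turn": 31.2},
  {"offset": [-1.85,5.65,0],"turn": 36.4},
  {"offset": [-1.85,5.65,0],"turn": 36.4},
])

```text
t: 28.15
eef_pos: [0.65, 0.0996, 0.2675]
ee_rot: [-3.141, -0.001, 0.796]
force: [-1.4, 4.1, 0.4]
width: 0.0315
```

```bash
python3 - <<'E'
from h import *
st();th()
g=grab('scene');P=pts(g);look(P)
E
```

```text
t 28.15 pos [0.65   0.0996 0.2675] rot [-3.141e+00 -1.000e-03  7.960e-01] F [-1.4  4.1  0.4] w 0.0315 q [ 0.45  0.44 -0.2  -0.   -0.93  1.92]
rad 0.0953 theta 0.692 z knob grasp 0.1085
A 285 vice xy mm [  0.7 -34.7] (array([36.9, 52.1]), 84.4)
B 269 vice xy mm [ 1.9 34.7] (array([37. , 50.5]), 85.0)
knob (10, (array([638.6, 112.2]), array([15.2,  1.7]), 46.8), 'z', 0.1338) rad 0.0978 theta 0.518
```

Request:
send_rows([
  {"offset": [0,0.9,0],"turn": 5.2},
  {"offset": [-0.2,1.7,0],"turn": 10.4},
  {"offset": [-0.35,2.55,0],"turn": 15.6},
  {"offset": [-0.6,3.4,0],"turn": 20.8},
  {"offset": [-1.0,4.2,0],"turn": 26},
  {"offset": [-1.4,4.9,0],"turn": 31.2},
  {"offset": [-1.85,5.65,0],"turn": 36.4},
  {"offset": [-1.85,5.65,0],"turn": 36.4},
])

```text
t: 29.0
eef_pos: [0.6774, 0.0468, 0.2678]
ee_rot: [-3.141, -0.001, 0.164]
force: [1.7, 4.2, -0.6]
width: 0.0314
```

```bash
cat >> h.py <<'E'
def jaw(P):
    "jaw gap: back face max x, front face min x, vice mm"
    q=P[(P[...,2]>.0712)&(P[...,2]<.0752)]; d=q[:,:2]-VO; x=1000*d@VX;y=1000*d@VY
    k=abs(y)<55; b=k&(x>-50)&(x<-20); f=k&(x>0)&(x<60)
    print('n',b.sum(),f.sum(),'back',np.percentile(x[b],97).round(1) if b.any() else None,'front pct',np.percentile(x[f],[3,50,97]).round(1) if f.any() else None)
E
python3 - <<'E'
from h import *
st();th()
g=grab('scene');P=pts(g);look(P);jaw(P);jaw(np.load('P1.npy'))
E
```

```text
t 29.0 pos [0.6774 0.0468 0.2678] rot [-3.141e+00 -1.000e-03  1.640e-01] F [ 1.7  4.2 -0.6] w 0.0314 q [ 0.36  0.47 -0.14 -0.   -0.95  1.38]
rad 0.0956 theta 1.326 z knob grasp 0.1088
A 285 vice xy mm [ -1.  -34.8] (array([36.9, 51.7]), 86.0)
B 270 vice xy mm [-0.3 34.7] (array([36.9, 50.5]), 86.5)
knob (3, (array([673.9,  57.8]), array([5.1, 0. ]), 3.8), 'z', 0.132) rad 0.0945 theta 1.205
n 123 287 back -34.2 front pct [18.9 33.6 44.2]
n 1301 2293 back -34.9 front pct [35.5 44.6 54. ]
```

Request:
send_rows([
  {"offset": [0,-0.25,0],"turn": 0},
  {"offset": [0,-0.25,0],"turn": 0},
])

```text
t: 29.25
eef_pos: [0.6766, 0.0498, 0.2677]
ee_rot: [3.141, 0.0, 0.166]
force: [1.2, 2.9, -0.1]
width: 0.0313
```

Request:
send_rows([
  {"offset": [0,0,0],"turn": 0},
  {"offset": [0,0,0],"turn": 0},
  {"offset": [0,0,0],"turn": 0},
  {"offset": [0,0,-0.4],"turn": 0},
  {"offset": [0,0,-0.8],"turn": 0},
  {"offset": [0,0,-1.1],"turn": 0},
  {"offset": [0,0,-1.1],"turn": 0},
  {"offset": [0,0,-1.1],"turn": 0},
], hand=-1, squeeze=30)

```text
t: 30.05
eef_pos: [0.6765, 0.0489, 0.279]
ee_rot: [3.141, 0.0, 0.163]
force: [-1.2, 1.9, -4.4]
width: 0.0265
```

```bash
python3 - <<'E'
from h import *
s=st();th();d=np.array(s['eef_pos'][:2])-HUB;arc(np.arctan2(d@VX,d@VY),.2,14)
E
```

```text
t 30.05 pos [0.6765 0.0489 0.279 ] rot [3.141 0.    0.163] F [-1.2  1.9 -4.4] w 0.0265 q [ 0.36  0.46 -0.13  0.   -0.98  1.37]
rad 0.0951 theta 1.303 z knob grasp 0.12
(np.float64(1.22), [-0.0, -0.8], np.float64(-5.5))
(np.float64(1.15), [-0.2, -1.5], np.float64(-10.1))
(np.float64(1.07), [-0.3, -2.2], np.float64(-14.6))
(np.float64(0.99), [-0.5, -2.9], np.float64(-19.1))
(np.float64(0.91), [-0.8, -3.6], np.float64(-23.6))
(np.float64(0.83), [-1.1, -4.3], np.float64(-28.1))
(np.float64(0.75), [-1.5, -5.0], np.float64(-32.6))
(np.float64(0.67), [-1.9, -5.6], np.float64(-37.1))
(np.float64(0.59), [-2.4, -6.1], np.float64(-41.7))
(np.float64(0.52), [-2.9, -6.7], np.float64(-46.2))
(np.float64(0.44), [-3.5, -7.2], np.float64(-50.7))
(np.float64(0.36), [-4.1, -7.6], np.float64(-55.2))
(np.float64(0.28), [-4.7, -8.0], np.float64(-59.7))
(np.float64(0.2), [-5.4, -8.4], np.float64(-64.2))
```

Request:
send_rows([
  {"offset": [0,-0.9,0],"turn": -5.2},
  {"offset": [-0.2,-1.7,0],"turn": -10.4},
  {"offset": [-0.35,-2.55,0],"turn": -15.6},
  {"offset": [-0.6,-3.4,0],"turn": -20.8},
  {"offset": [-1.0,-4.2,0],"turn": -26},
  {"offset": [-1.4,-4.9,0],"turn": -31.2},
  {"offset": [-1.85,-5.65,0],"turn": -36.4},
])

```text
t: 30.75
eef_pos: [0.6485, 0.1012, 0.2786]
ee_rot: [-3.141, 0.003, 0.801]
force: [-3.7, -1.7, -4.8]
width: 0.0262
```

Request:
send_rows([
  {"offset": [0,-0.9,0],"turn": -5.2},
  {"offset": [-0.2,-1.7,0],"turn": -10.4},
  {"offset": [-0.35,-2.55,0],"turn": -15.6},
  {"offset": [-0.6,-3.4,0],"turn": -20.8},
  {"offset": [-1.0,-4.2,0],"turn": -26},
  {"offset": [-1.4,-4.9,0],"turn": -31.2},
  {"offset": [-1.4,-4.9,0],"turn": -31.2},
  {"offset": [-1.4,-4.9,0.4],"turn": -31.2},
])

```text
t: 31.55
eef_pos: [0.6037, 0.1246, 0.2752]
ee_rot: [-3.141, 0.003, 1.343]
force: [-3.2, -5.4, -3.0]
width: 0.0267
```

```bash
python3 - <<'E'
from h import *
st();th();P=pts(grab('scene'));look(P);jaw(P)
E
```

```text
t 31.55 pos [0.6037 0.1246 0.2752] rot [-3.141e+00  3.000e-03  1.343e+00] F [-3.2 -5.4 -3. ] w 0.0267 q [ 0.52  0.37 -0.29  0.   -0.91  2.39]
rad 0.095 theta 0.132 z knob grasp 0.1162
A 284 vice xy mm [ -0.7 -34.9] (array([37.5, 51.9]), 86.3)
B 268 vice xy mm [-0.6 34.9] (array([36.4, 52.1]), 84.3)
knob (38, (array([583.9,  30.5]), array([13.2, 15.2]), 49.2), 'z', 0.1309) rad 0.0016 theta 2.453
n 128 294 back -33.5 front pct [16.9 33.8 44. ]
```

Request:
send_rows([
  {"offset": [0,0,0],"turn": 0},
  {"offset": [0,0,0],"turn": 0},
  {"offset": [0,0,0.4],"turn": 0},
  {"offset": [0,0,0.8],"turn": 0},
  {"offset": [0,0,0.8],"turn": 0},
], hand=-0.28)

```text
t: 32.1
eef_pos: [0.6046, 0.1263, 0.2663]
ee_rot: [3.141, -0.0, 1.343]
force: [0.6, -1.3, 0.6]
width: 0.0317
```

Request:
send_rows([
  {"offset": [0,0.9,0],"turn": 5.2},
  {"offset": [-0.2,1.7,0],"turn": 10.4},
  {"offset": [-0.35,2.55,0],"turn": 15.6},
  {"offset": [-0.6,3.4,0],"turn": 20.8},
  {"offset": [-1.0,4.2,0],"turn": 26},
  {"offset": [-1.4,4.9,0],"turn": 31.2},
  {"offset": [-1.85,5.65,0],"turn": 36.4},
  {"offset": [-1.85,5.65,0],"turn": 36.4},
])

```text
t: 32.9
eef_pos: [0.656, 0.0958, 0.2666]
ee_rot: [-3.141, -0.001, 0.706]
force: [-0.7, 4.2, 1.2]
width: 0.0313
```

Request:
send_rows([
  {"offset": [0,0.9,0],"turn": 5.2},
  {"offset": [-0.2,1.7,0],"turn": 10.4},
  {"offset": [-0.35,2.55,0],"turn": 15.6},
  {"offset": [-0.6,3.4,0],"turn": 20.8},
  {"offset": [-1.0,4.2,0],"turn": 26},
  {"offset": [-1.4,4.9,0],"turn": 31.2},
  {"offset": [-1.4,4.9,0],"turn": 31.2},
])

```text
t: 33.6
eef_pos: [0.6776, 0.0497, 0.2673]
ee_rot: [-3.14, -0.004, 0.163]
force: [3.2, 6.5, 0.3]
width: 0.0317
```

```bash
python3 - <<'E'
from h import *
st();th();P=pts(grab('scene'));look(P);jaw(P)
E
```

```text
t 33.6 pos [0.6776 0.0497 0.2673] rot [-3.14  -0.004  0.163] F [3.2 6.5 0.3] w 0.0317 q [ 0.36  0.47 -0.15 -0.   -0.95  1.37]
rad 0.0963 theta 1.296 z knob grasp 0.1083
A 276 vice xy mm [-11.2 -34.8] (array([36.7, 51.4]), 83.3)
B 263 vice xy mm [-10.1  34.8] (array([38.1, 50.7]), 84.2)
knob (6, (array([671.8,  60.2]), array([10.9,  2.5]), 11.5), 'z', 0.1335) rad 0.0932 theta 1.174
n 63 287 back -26.7 front pct [12.7 23.8 34.2]
```

Request:
send_rows([
  {"offset": [0,-0.25,0],"turn": 0},
  {"offset": [0,-0.25,0],"turn": 0},
])

```text
t: 33.85
eef_pos: [0.6765, 0.0525, 0.267]
ee_rot: [-3.141, -0.002, 0.166]
force: [1.8, 4.0, 0.8]
width: 0.0319
```

Request:
send_rows([
  {"offset": [0,0,0],"turn": 0},
  {"offset": [0,0,0],"turn": 0},
  {"offset": [0,0,0],"turn": 0},
  {"offset": [0,0,-0.4],"turn": 0},
  {"offset": [0,0,-0.8],"turn": 0},
  {"offset": [0,0,-1.1],"turn": 0},
  {"offset": [0,0,-1.1],"turn": 0},
  {"offset": [0,0,-1.1],"turn": 0},
], hand=-1, squeeze=30)

```text
t: 34.65
eef_pos: [0.6762, 0.0521, 0.2759]
ee_rot: [-3.141, 0.001, 0.165]
force: [2.9, 3.0, -3.2]
width: 0.0263
```

```bash
python3 - <<'E'
from h import *
s=st();th()
E
```

```text
t 34.65 pos [0.6762 0.0521 0.2759] rot [-3.141e+00  1.000e-03  1.650e-01] F [ 2.9  3.  -3.2] w 0.0263 q [ 0.36  0.46 -0.14 -0.   -0.97  1.37]
rad 0.0954 theta 1.269 z knob grasp 0.1169
```

Request:
send_rows([
  {"offset": [0,0,-0.2],"turn": 0},
  {"offset": [0,-0.9,-0.2],"turn": -5.2},
  {"offset": [-0.2,-1.7,-0.2],"turn": -10.4},
  {"offset": [-0.35,-2.55,-0.2],"turn": -15.6},
  {"offset": [-0.6,-3.4,-0.2],"turn": -20.8},
  {"offset": [-1.0,-4.2,-0.2],"turn": -26},
  {"offset": [-1.4,-4.9,-0.2],"turn": -31.2},
  {"offset": [-1.85,-5.65,-0.2],"turn": -36.4},
])

```text
t: 35.45
eef_pos: [0.647, 0.1037, 0.2781]
ee_rot: [-3.139, 0.005, 0.803]
force: [-3.5, -1.5, -4.7]
width: 0.0264
```

Request:
send_rows([
  {"offset": [0,0,0],"turn": 0},
  {"offset": [0,0,0.4],"turn": 0},
  {"offset": [0,0,0.4],"turn": 0},
])

```text
t: 35.75
eef_pos: [0.6477, 0.1033, 0.2741]
ee_rot: [-3.14, 0.004, 0.796]
force: [-4.8, -3.3, -3.9]
width: 0.0264
```

```bash
python3 - <<'E'
from h import *
st();th();P=pts(grab('scene'));look(P);jaw(P)
E
```

```text
t 35.75 pos [0.6477 0.1033 0.2741] rot [-3.14   0.004  0.796] F [-4.8 -3.3 -3.9] w 0.0264 q [ 0.45  0.43 -0.19 -0.   -0.95  1.91]
rad 0.0964 theta 0.648 z knob grasp 0.1151
A 278 vice xy mm [-10.8 -34.8] (array([35.7, 51.6]), 84.9)
B 263 vice xy mm [-10.1  35.1] (array([36.8, 50.4]), 83.8)
knob (42, (array([584.8,  30.1]), array([13.3, 16.8]), 51.5), 'z', 0.1304) rad 0.0025 theta 2.241
n 71 277 back -25.1 front pct [12.8 24.3 34.4]
```

Request:
send_rows([
  {"offset": [0,0,0],"turn": 0},
  {"offset": [0,0,0],"turn": 0},
  {"offset": [0,0,0.4],"turn": 0},
  {"offset": [0,0,0.7],"turn": 0},
  {"offset": [0,0,0.7],"turn": 0},
], hand=-0.28)

```text
t: 36.3
eef_pos: [0.6488, 0.1042, 0.2683]
ee_rot: [-3.142, 0.0, 0.798]
force: [-0.5, 0.1, 0.7]
width: 0.0317
```

Request:
send_rows([
  {"offset": [0,0.9,0],"turn": 5.2},
  {"offset": [-0.2,1.7,0],"turn": 10.4},
  {"offset": [-0.35,2.55,0],"turn": 15.6},
  {"offset": [-0.35,2.55,0],"turn": 15.6},
])

```text
t: 36.7
eef_pos: [0.665, 0.0848, 0.2687]
ee_rot: [-3.14, -0.002, 0.522]
force: [-1.6, 8.6, -0.7]
width: 0.0316
```

Request:
send_rows([
  {"offset": [0,0.45,0],"turn": 2.6},
  {"offset": [0,0.9,0],"turn": 5.2},
  {"offset": [0,0.9,0],"turn": 5.2},
])

```text
t: 37.0
eef_pos: [0.669, 0.0786, 0.2687]
ee_rot: [-3.138, -0.003, 0.434]
force: [-4.1, 14.8, 1.4]
width: 0.0317
```

```bash
python3 - <<'E'
from h import *
st();th();P=pts(grab('scene'));look(P);jaw(P)
E
```

```text
t 37.0 pos [0.669  0.0786 0.2687] rot [-3.138e+00 -3.000e-03  4.340e-01] F [-4.1 14.8  1.4] w 0.0317 q [ 0.4   0.46 -0.16 -0.   -0.95  1.6 ]
rad 0.0979 theta 0.985 z knob grasp 0.1097
A 282 vice xy mm [-11.7 -35. ] (array([36. , 51.7]), 84.2)
B 269 vice xy mm [-11.6  34.8] (array([36. , 50.8]), 83.9)
knob (14, (array([661.3,  93.5]), array([20.5,  6.4]), 23.8), 'z', 0.1343) rad 0.0997 theta 0.816
n 64 304 back -25.8 front pct [12.  23.3 33.2]
```

Request:
send_rows([
  {"offset": [0,0.3,0],"turn": 1.7},
  {"offset": [0,0.3,0],"turn": 1.7},
  {"offset": [0,0.3,0],"turn": 1.7},
])

```text
t: 37.35
eef_pos: [0.6701, 0.0767, 0.2686]
ee_rot: [-3.138, -0.003, 0.406]
force: [-4.9, 16.8, 0.7]
width: 0.0316
```

```bash
python3 - <<'E'
from h import *
st();th();g=grab('scene');P=pts(g);look(P);jaw(P)
cv2.imwrite('pics/s10.png',cv2.resize(g['frame'][140:270,260:420],None,fx=4.5,fy=4.5,interpolation=cv2.INTER_CUBIC))
E
```

```text
t 37.35 pos [0.6701 0.0767 0.2686] rot [-3.138e+00 -3.000e-03  4.060e-01] F [-4.9 16.8  0.7] w 0.0316 q [ 0.4   0.46 -0.15 -0.   -0.95  1.58]
rad 0.098 theta 1.008 z knob grasp 0.1096
A 279 vice xy mm [-11.6 -34.9] (array([36.6, 51.8]), 84.4)
B 266 vice xy mm [-11.6  35.1] (array([37.3, 50.9]), 84.9)
knob (14, (array([662.7,  92.5]), array([20.5,  5.1]), 23.5), 'z', 0.1339) rad 0.1002 theta 0.832
n 64 282 back -22.8 front pct [11.3 22.4 33.1]
```

View pics/s10.png

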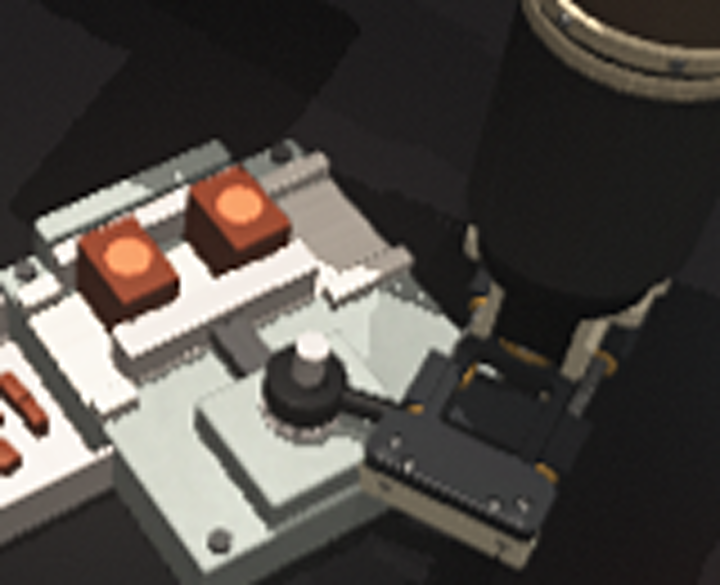

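Request:
send_rows([
  {"offset": [0,0.3,0],"turn": 0},
  {"offset": [0,0.3,0],"turn": 0},
  {"offset": [0,0.3,0],"turn": 0},
  {"offset": [0,0.3,0],"turn": 0},
  {"offset": [0,0.3,0],"turn": 0},
  {"offset": [0,0.3,0],"turn": 0},
])

```text
t: 38.0
eef_pos: [0.6714, 0.0746, 0.2688]
ee_rot: [-3.138, -0.004, 0.407]
force: [-4.4, 18.8, 1.1]
width: 0.0317
```

```bash
python3 - <<'E'
from h import *
st();th();g=grab('scene');P=pts(g);look(P);jaw(P)
E
```

```text
t 38.0 pos [0.6714 0.0746 0.2688] rot [-3.138 -0.004  0.407] F [-4.4 18.8  1.1] w 0.0317 q [ 0.4   0.46 -0.15 -0.   -0.95  1.58]
rad 0.0982 theta 1.033 z knob grasp 0.1098
A 282 vice xy mm [-11.3 -34.2] (array([37.8, 51.5]), 83.3)
B 263 vice xy mm [-11.   35.5] (array([36.7, 50.1]), 85.0)
knob (14, (array([664.8,  90.2]), array([20.8,  3.8]), 18.9), 'z', 0.1327) rad 0.1005 theta 0.863
n 71 287 back -28.1 front pct [12.3 23.3 33.2]
```

```bash
cat >> h.py <<'E'
def hubz(P):
    m=np.hypot(P[...,0]-HUB[0],P[...,1]-HUB[1])<.010; z=P[m][:,2]; print('hub z pct',np.percentile(z,[50,80,95]).round(4))
    m=(np.hypot(P[...,0]-HUB[0],P[...,1]-HUB[1])<.026)&(P[...,2]<.123)&(P[...,2]>.08); z=P[m][:,2]; print(' disc z pct',np.percentile(z,[50,80,95]).round(4),m.sum())
E
python3 - <<'E'
from h import *
P=pts(load('scene'));hubz(P);hubz(np.load('P1.npy'))
P=pts(load('top'));hubz(P)
g=grab('top');P=pts(g);hubz(P);look(P);jaw(P)
f=load('scene')['frame'][185:255,300:410]
E
```

```text
hub z pct [0.1186 0.1242 0.1255]
 disc z pct [0.0993 0.1016 0.1185] 282
hub z pct [0.1274 0.1285 0.1292]
 disc z pct [0.104  0.1049 0.1105] 1519
hub z pct [0.1233 0.129  0.1322]
 disc z pct [0.1037 0.1069 0.1112] 169
hub z pct [0.1207 0.1255 0.1271]
 disc z pct [0.099  0.1029 0.1174] 171
A 209 vice xy mm [-10.8 -37.5] (array([35.6, 49.9]), 85.7)
B 208 vice xy mm [-10.6  32.6] (array([35.9, 50. ]), 83.9)
knob (1, (array([582.3,  29.1]), array([0., 0.]), 0.0), 'z', 0.1282) rad 0.0028 theta -2.967
n 77 107 back -35.9 front pct [16.2 24.5 33.7]
```

Request:
send_rows([
  {"offset": [0,0,0],"turn": 0},
  {"offset": [0,0,0],"turn": 0},
  {"offset": [0,0,0],"turn": 0},
  {"offset": [0,0,0],"turn": 0},
  {"offset": [0,0,0],"turn": 0},
  {"offset": [0,0,0],"turn": 0},
])

```text
t: 38.7
eef_pos: [0.6714, 0.0746, 0.2688]
ee_rot: [-3.138, -0.004, 0.407]
force: [-4.9, 19.2, 1.8]
width: 0.0317
```

Request:
send_rows([
  {"offset": [0,0.3,0],"turn": 0},
  {"offset": [0,0.6,0],"turn": 0},
  {"offset": [0,0.6,0],"turn": 0},
  {"offset": [0,0.6,0],"turn": 0},
  {"offset": [0,0.6,0],"turn": 0},
])

```text
t: 39.2
eef_pos: [0.6741, 0.0703, 0.269]
ee_rot: [-3.137, -0.006, 0.407]
force: [-3.9, 25.7, 2.6]
width: 0.0317
```

```bash
python3 - <<'E'
from h import *
st();th();g=grab('scene');P=pts(g);look(P);jaw(P);hubz(P)
E
```

```text
t 39.2 pos [0.6741 0.0703 0.269 ] rot [-3.137 -0.006  0.407] F [-3.9 25.7  2.6] w 0.0317 q [ 0.39  0.47 -0.15 -0.01 -0.95  1.59]
rad 0.0989 theta 1.084 z knob grasp 0.11
A 277 vice xy mm [-11.8 -35.1] (array([36.3, 52.8]), 84.4)
B 263 vice xy mm [-11.5  35.5] (array([37.2, 51.4]), 84.7)
knob (14, (array([667.1,  84. ]), array([22.1,  3. ]), 25.5), 'z', 0.1345) rad 0.099 theta 0.928
n 68 306 back -25.3 front pct [11.6 22.5 33. ]
hub z pct [0.1184 0.1245 0.1258]
 disc z pct [0.0995 0.1016 0.1182] 282
```

```bash
cat >> h.py <<'E'
def avg(n=8):
    B=[];Fm=[];K=[]
    for i in range(n):
        P=pts(grab('scene'))
        for y in(-.035,.035):
            m=(P[...,2]>.086)&(P[...,2]<.095)&(np.hypot(*np.moveaxis(P[...,:2]-V(-.01,y),-1,0))<.035); d=P[m][:,:2]-VO
            x=1000*d@VX; B.append((np.percentile(x,2)+np.percentile(x,98))/2)
        q=P[(P[...,2]>.0712)&(P[...,2]<.0752)];d=q[:,:2]-VO;x=1000*d@VX;y=1000*d@VY;f=(abs(y)<52)&(x>5)&(x<60);Fm.append([np.median(x[f]),np.percentile(x[f],97)])
        m=(P[...,2]>.088)&(P[...,2]<.106);d=P[m][:,:2]-HUB;r=np.hypot(*d.T);k=(r>.03)&(r<.065);t=np.arctan2(d[k]@VX,d[k]@VY);K.append([np.median(t),k.sum()])
    B=np.array(B).reshape(-1,2);print('blocks',B.mean(0).round(2),'+-',B.std(0).round(2),'jaw',np.mean(Fm,0).round(2),np.std(Fm,0).round(2),'lever arm theta',np.mean(K,0).round(3))
E
python3 - <<'E'
from h import *
avg()
E
```

```text
blocks [-11.35 -11.09] +- [0.27 0.18] jaw [22.92 33.08] [0.33 0.14] lever arm theta [ 1.12  48.125]
```

Request:
send_rows([
  {"offset": [0,-0.4,0],"turn": 0},
  {"offset": [0,-0.8,0],"turn": 0},
  {"offset": [0,-0.8,0],"turn": 0},
  {"offset": [0,-0.8,0],"turn": 0},
])

```text
t: 40.05
eef_pos: [0.6704, 0.0762, 0.2687]
ee_rot: [-3.138, -0.003, 0.407]
force: [-5.2, 18.6, 1.6]
width: 0.0318
```

```bash
python3 - <<'E'
from h import *
st();th();avg()
E
```

```text
t 40.05 pos [0.6704 0.0762 0.2687] rot [-3.138e+00 -3.000e-03  4.070e-01] F [-5.2 18.6  1.6] w 0.0318 q [ 0.4   0.46 -0.15 -0.   -0.95  1.58]
rad 0.098 theta 1.013 z knob grasp 0.1097
blocks [-11.33 -10.98] +- [0.16 0.33] jaw [22.83 33.06] [0.31 0.18] lever arm theta [ 1.044 42.25 ]
```

Request:
send_rows([
  {"offset": [0,-0.5,0],"turn": 0},
  {"offset": [0,-1.0,0],"turn": 0},
  {"offset": [0,-1.4,0],"turn": 0},
  {"offset": [0,-1.4,0],"turn": 0},
])

```text
t: 40.85
eef_pos: [0.6641, 0.0864, 0.268]
ee_rot: [-3.14, 0.002, 0.406]
force: [-3.8, 3.5, -1.1]
width: 0.0316
```

```bash
python3 - <<'E'
from h import *
st();th();avg(4)
E
```

```text
t 40.85 pos [0.6641 0.0864 0.268 ] rot [-3.14e+00  2.00e-03  4.06e-01] F [-3.8  3.5 -1.1] w 0.0316 q [ 0.42  0.46 -0.17 -0.   -0.95  1.56]
rad 0.0977 theta 0.891 z knob grasp 0.109
blocks [-11.23 -11.02] +- [0.07 0.24] jaw [23.08 33.05] [0.34 0.07] lever arm theta [ 0.975 29.5  ]
```

Request:
send_rows([
  {"offset": [0,0,0],"turn": 0},
  {"offset": [0,0,0],"turn": 0},
  {"offset": [0,0,0],"turn": 0},
  {"offset": [0,0,-3],"turn": 0},
  {"offset": [0,0,-7],"turn": 0},
  {"offset": [0,0,-11],"turn": 0},
  {"offset": [0,0,-11],"turn": 0},
], hand=0.2)

```text
t: 41.75
eef_pos: [0.667, 0.0853, 0.3861]
ee_rot: [3.139, -0.012, 0.406]
force: [-0.1, -0.7, -0.5]
width: 0.0526
```

```bash
python3 - <<'E'
from h import *
s=st();print(rel((.43,.05,.40)),np.degrees(s['ee_rot'][2]))
P=pts(grab('scene'));look(P);hubz(P)
E
```

```text
t 41.75 pos [0.667  0.0853 0.3861] rot [ 3.139 -0.012  0.406] F [-0.1 -0.7 -0.5] w 0.0526 q [ 0.42  0.36 -0.03  0.   -1.17  1.56]
[-23.15  -6.12  -1.67] 23.27427240765444
A 278 vice xy mm [-12. -35.] (array([36.9, 51.4]), 83.9)
B 262 vice xy mm [-11.8  35.2] (array([37.4, 49.9]), 84.9)
knob (74, (array([657.1,  90.1]), array([26.3, 16.3]), 29.8), 'z', 0.1333) rad 0.0943 theta 0.817
hub z pct [0.1191 0.1235 0.1251]
 disc z pct [0.099  0.1017 0.1194] 291
```

Request:
send_rows([
  {"offset": [-23,-6,-1.5],"turn": 28.3},
  {"offset": [-23,-6,-1.5],"turn": 28.3},
  {"offset": [-23,-6,-1.5],"turn": 28.3},
  {"offset": [-23,-6,-1.5],"turn": 28.3},
  {"offset": [-23,-6,-1.5],"turn": 28.3},
  {"offset": [-23,-6,-1.5],"turn": 28.3},
  {"offset": [-23,-6,-1.5],"turn": 28.3},
  {"offset": [-23,-6,-1.5],"turn": 28.3},
])

```text
t: 42.6
eef_pos: [0.4308, 0.0499, 0.3936]
ee_rot: [-3.142, -0.0, -0.088]
force: [0.6, 0.4, -1.3]
width: 0.0528
```

```bash
python3 - <<'E'
from h import *
s=st();g=grab('wrist');P=ptsfish(g);look(P);jaw(P);hubz(P);jaw(np.load('P1.npy'))
cv2.imwrite('pics/w5.png',g['frame'])
P0=np.load('P1.npy')
for Q in(P0,P):
    q=Q[(Q[...,2]>.0712)&(Q[...,2]<.0747)];d=q[:,:2]-VO;x=1000*d@VX;y=1000*d@VY;k=abs(y)<12
    print(np.histogram(x[k],bins=np.arange(-60,62,2))[0].tolist())
    for lo,hi in((-52,-18),(5,60)):
        z=x[k&(x>lo)&(x<hi)];print(np.percentile(z,[2,98]).round(1))
E
```

```text
t 42.6 pos [0.4308 0.0499 0.3936] rot [-3.142 -0.    -0.088] F [ 0.6  0.4 -1.3] w 0.0528 q [ 0.57 -0.04 -0.5   0.   -1.11  0.91]
A 2259 vice xy mm [-13.1 -34.4] (array([36.6, 50.3]), 84.9)
B 2256 vice xy mm [-12.1  35.7] (array([36.4, 49.9]), 84.4)
n 1210 2491 back -37.6 front pct [13.3 22.5 31.7]
hub z pct [0.1223 0.1236 0.1244]
 disc z pct [0.0991 0.1002 0.1221] 1725
n 1301 2293 back -34.9 front pct [35.5 44.6 54. ]
[7, 12, 12, 23, 0, 0, 1, 46, 49, 47, 46, 49, 44, 0, 0, 0, 0, 0, 0, 0, 0, 0, 0, 0, 0, 0, 0, 0, 0, 0, 0, 0, 0, 0, 0, 0, 0, 0, 0, 0, 0, 0, 0, 0, 0, 0, 0, 25, 46, 49, 50, 50, 49, 52, 54, 52, 55, 13, 0, 0]
[-45.8 -34.9]
[35.5 54.1]
[10, 6, 19, 40, 0, 41, 51, 55, 51, 50, 50, 25, 0, 0, 0, 0, 0, 0, 0, 0, 0, 0, 0, 0, 0, 0, 0, 0, 0, 0, 0, 0, 0, 0, 0, 0, 26, 71, 54, 50, 47, 51, 49, 59, 69, 52, 0, 0, 0, 0, 0, 0, 0, 0, 0, 0, 0, 0, 0, 0]
[-49.1 -37.4]
[13.2 31.7]
```

View pics/w5.png

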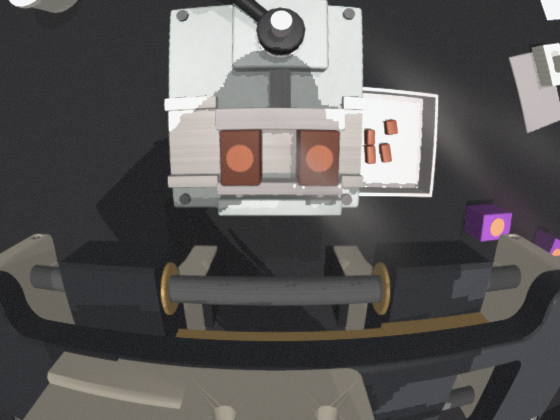

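Request:
send_rows([
  {"offset": [7.3,38.5,0],"turn": 0},
  {"offset": [7.3,38.5,0],"turn": 0},
  {"offset": [7.3,38.5,0],"turn": 0},
  {"offset": [7.3,38.5,0],"turn": 0},
  {"offset": [7.3,38.5,0],"turn": 0},
  {"offset": [7.3,38.5,0],"turn": 0},
  {"offset": [7.3,38.5,0],"turn": 0},
  {"offset": [7.3,38.5,0],"turn": 0},
])

```text
t: 43.45
eef_pos: [0.4695, -0.3436, 0.3922]
ee_rot: [-3.141, 0.002, -0.09]
force: [1.3, 0.4, 0.4]
width: 0.0522
```

Request:
send_rows([
  {"offset": [0,0,0],"turn": 0},
  {"offset": [0,0,0],"turn": 0},
  {"offset": [0,0,0],"turn": 0},
])

```text
t: 43.75
eef_pos: [0.4692, -0.3402, 0.3927]
ee_rot: [-3.141, 0.002, -0.089]
force: [-1.1, 0.5, -0.5]
width: 0.0527
```

```bash
python3 - <<'E'
from h import *
s=st();g=grab('wrist');P=ptsfish(g);cv2.imwrite('pics/w6.png',g['frame'])
r=zrect(P,.077,.09,(.585,-.355),.06);print('grip',r)
print('foot',zrect(P,.026,.037,(.585,-.355),.07))
print('mat',zrect(P,.0015,.0075,(.548,-.345),.09))
# mat by colour: bright pixels near the plane
v=g['frame'].max(2)
m=(v>70)&(P[...,2]<.012)&(np.hypot(P[...,0]-.548,P[...,1]+.342)<.085);n,l,S,_=cv2.connectedComponentsWithStats(m.astype(np.uint8));q=P[l==1+np.argmax(S[1:,4])];print('mat col',rect(q[:,:2]),len(q))
print(rel((*(r[1][0]/1000),.29)))
E
```

```text
t 43.75 pos [ 0.4692 -0.3402  0.3927] rot [-3.141e+00  2.000e-03 -8.900e-02] F [-1.1  0.5 -0.5] w 0.0527 q [-0.29  0.21 -0.22 -0.   -1.14  1.77]
grip (587, (array([ 583.7, -355.8]), array([24.5, 19.9]), 15.3), 'z', 0.0841)
foot (1396, (array([ 583.5, -355.9]), array([58.8, 40.5]), 14.4), 'z', 0.0323)
mat (6025, (array([ 546.1, -341.6]), array([112.3,  96.6]), 15.8), 'z', 0.0043)
mat col (array([ 549.3, -355.9]), array([169.6, 142. ]), 5.4) 10082
[11.56  0.6  10.31]
```

View pics/w6.png

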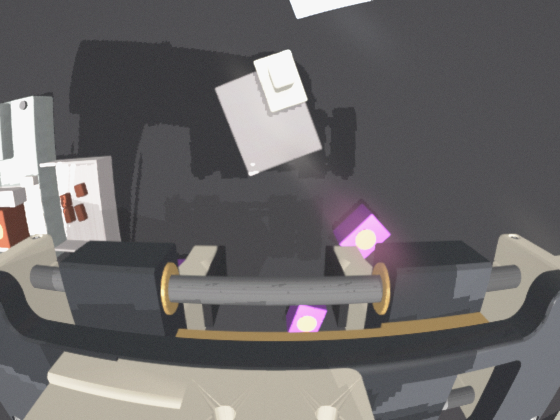

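The scraper at (281,78) stands at the mat's outer edge. The mat's left, bottom and right corners are at (216,92), (249,176) and (323,150).

```bash
python3 - <<'E'
from h import *
P=ptsfish(load('wrist'));g=load('wrist')
w=lambda u,v:P[v,u]
a,b,c=w(217,92),w(249,175),w(321,150);print(a,b,c,'centre',(a+c)/2,np.linalg.norm(a-b),np.linalg.norm(b-c))
E
```

```text
[ 0.58111524 -0.28501087  0.00412356] [ 4.81540839e-01 -3.11254579e-01 -1.00146027e-04] [ 0.50345459 -0.39696948 -0.00109193] centre [ 0.54228491 -0.34099018  0.00151581] 0.10306130616544652 0.088477345512631
```

Request:
send_rows([
  {"offset": [11.5,0.7,5],"turn": -20},
  {"offset": [11.5,0.7,8],"turn": -20},
  {"offset": [11.5,0.7,10.2],"turn": -20},
  {"offset": [11.5,0.7,10.2],"turn": -20},
  {"offset": [11.5,0.7,10.2],"turn": -20},
  {"offset": [11.5,0.7,10.2],"turn": -20},
], hand=0)

```text
t: 44.4
eef_pos: [0.583, -0.3567, 0.2933]
ee_rot: [3.14, -0.001, 0.261]
force: [0.4, 0.1, 0.9]
width: 0.0437
```

```bash
python3 - <<'E'
from h import *
s=st(); print(rel((.5836,-.3558,.217)),np.degrees(s['ee_rot'][2]))
E
```

```text
t 44.4 pos [ 0.583  -0.3567  0.2933] rot [ 3.14e+00 -1.00e-03  2.61e-01] F [0.4 0.1 0.9] w 0.0437 q [-0.26  0.45 -0.11  0.   -1.01  2.1 ]
[ 0.07 -0.08  7.63] 14.976141681607377
```

Request:
send_rows([
  {"offset": [0.05,-0.1,3.5],"turn": 0},
  {"offset": [0.05,-0.1,6],"turn": 0},
  {"offset": [0.05,-0.1,7.55],"turn": 0},
  {"offset": [0.05,-0.1,7.55],"turn": 0},
])

```text
t: 44.8
eef_pos: [0.5823, -0.356, 0.216]
ee_rot: [-3.141, 0.001, 0.26]
force: [0.3, 0.3, -1.1]
width: 0.0438
```

Request:
send_rows([
  {"offset": [0,0,0],"turn": 0},
  {"offset": [0,0,0],"turn": 0},
  {"offset": [0,0,0],"turn": 0},
  {"offset": [0,0,0],"turn": 0},
  {"offset": [0,0,0],"turn": 0},
  {"offset": [0,0,0],"turn": 0},
], hand=-1, squeeze=45)

```text
t: 45.4
eef_pos: [0.5834, -0.3563, 0.2173]
ee_rot: [3.141, -0.001, 0.261]
force: [-0.9, 1.7, 6.4]
width: 0.0195
```

Request:
send_rows([
  {"offset": [0,0,-2],"turn": 0},
  {"offset": [-1.7,-1.2,-3],"turn": 0},
  {"offset": [-3.35,-2.4,-3],"turn": 0},
  {"offset": [-3.35,-2.4,-3],"turn": 0},
  {"offset": [-3.35,-2.4,-3],"turn": 0},
  {"offset": [-3.35,-2.4,-3],"turn": 0},
])

```text
t: 46.0
eef_pos: [0.5449, -0.3418, 0.246]
ee_rot: [3.141, -0.0, 0.261]
force: [0.2, 0.3, -0.8]
width: 0.0199
```

```bash
python3 - <<'E'
from h import *
s=st(); print(rel((.545,-.341,.217)),np.degrees(s['ee_rot'][2]))
E
```

```text
t 46.0 pos [ 0.5449 -0.3418  0.246 ] rot [ 3.141 -0.     0.261] F [ 0.2  0.3 -0.8] w 0.0199 q [-0.26  0.44 -0.25  0.   -0.88  2.09]
[ 0.03 -0.08  2.9 ] 14.937194173759451
```

Request:
send_rows([
  {"offset": [0,-0.1,1.2],"turn": 0},
  {"offset": [0,-0.1,2.2],"turn": 0},
  {"offset": [0,-0.1,2.7],"turn": 0},
  {"offset": [0,-0.1,2.9],"turn": 0},
  {"offset": [0,-0.1,2.9],"turn": 0},
  {"offset": [0,-0.1,2.95],"turn": 0},
  {"offset": [0,-0.1,2.95],"turn": 0},
])

```text
t: 46.7
eef_pos: [0.5437, -0.3405, 0.2173]
ee_rot: [-3.141, 0.002, 0.261]
force: [-5.7, 3.7, 12.8]
width: 0.0202
```

Request:
send_rows([
  {"offset": [0,0,0],"turn": 0},
  {"offset": [0,0,0],"turn": 0},
  {"offset": [0,0,0],"turn": 0},
  {"offset": [0,0,0],"turn": 0},
  {"offset": [0,0,-3],"turn": 0},
  {"offset": [0,0,-7],"turn": 0},
  {"offset": [0,0,-11],"turn": 0},
  {"offset": [0,0,-15],"turn": 0},
], hand=0.2)

```text
t: 47.5
eef_pos: [0.5441, -0.3407, 0.368]
ee_rot: [-3.141, 0.0, 0.261]
force: [1.0, 0.2, -0.8]
width: 0.0525
```

Request:
send_rows([
  {"offset": [-10,0,-2],"turn": 0},
  {"offset": [-10,0,-2],"turn": 0},
  {"offset": [-10,0,-2],"turn": 0},
  {"offset": [-10,0,-2],"turn": 0},
  {"offset": [-10,0,-2],"turn": 0},
])

```text
t: 48.0
eef_pos: [0.448, -0.3665, 0.3865]
ee_rot: [3.142, -0.0, 0.261]
force: [-0.2, -1.0, 0.2]
width: 0.0528
```

```bash
python3 - <<'E'
from h import *
s=st();P=ptsfish(grab('wrist'))
print('grip',zrect(P,.077,.09,(.545,-.341),.06));print('foot',zrect(P,.026,.037,(.545,-.341),.06));print('mat',zrect(P,.0018,.0075,(.548,-.345),.085))
g=grab('scene');P=pts(g);look(P);hubz(P)
print('jar',zrect(P,.09,.11,(.737,-.333),.06),'tub',zrect(P,.065,.08,(.736,.308),.06))
cv2.imwrite('pics/s11.png',cv2.resize(g['frame'][100:420,60:480],None,fx=1.85,fy=1.85))
E
```

```text
t 48.0 pos [ 0.448  -0.3665  0.3865] rot [ 3.142 -0.     0.261] F [-0.2 -1.   0.2] w 0.0528 q [-0.35  0.21 -0.23 -0.   -1.12  2.18]
grip (610, (array([ 543.6, -340.3]), array([23.2, 19. ]), 14.8), 'z', 0.0841)
foot (1543, (array([ 544. , -340.6]), array([57.6, 39.9]), 15.0), 'z', 0.0323)
mat (5573, (array([ 546.1, -338.8]), array([110.5,  93.4]), 15.6), 'z', 0.0043)
A 284 vice xy mm [-11.5 -34.8] (array([37.2, 51.4]), 84.3)
B 262 vice xy mm [-12.4  35.2] (array([37.3, 52.3]), 83.1)
knob (114, (array([654. ,  94.5]), array([26.8, 26.4]), 57.5), 'z', 0.133) rad 0.0947 theta 0.76
hub z pct [0.1174 0.1235 0.1251]
 disc z pct [0.0991 0.1015 0.12  ] 293
jar (1508, (array([ 745.2, -341.7]), array([71. , 71.6]), 59.3), 'z', 0.1004) tub (1120, (array([738.8, 308.7]), array([93.1, 92.5]), 58.9), 'z', 0.0741)
```

View pics/s11.png

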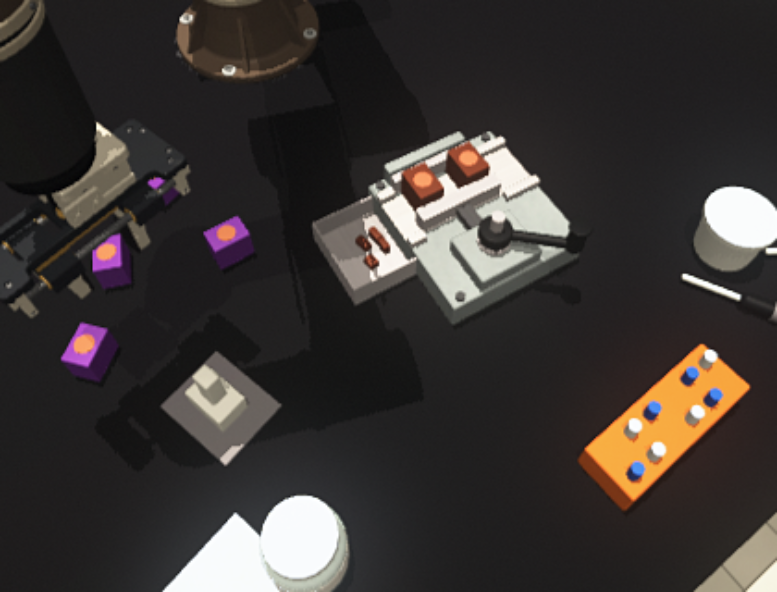

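```bash
python3 -c "
from h import *
print(job_done()); st()"
```

```text
the job is handed in; nothing more can be done
None
the job is handed in; nothing more can be done
```

The job is done and handed in at about 48 s of the 210 s allowed. One check stayed slightly uncertain: how far the spindle turned.

**What I did:**
- I swept all four chips into the trough with the scraper.
- I stood both brown blocks on the bed and released them.
- I clamped them with three ratchet strokes, lifting the lever and swinging it back between strokes.
- The scraper was knocked aside after I first put it back, so I re-centred it on the mat at the end.

**What the last checks showed:**
- **Chips:** all four are in the trough and the bed is clear.
- **Blocks:** both are upright, at about y = ±35 mm between the jaws and within about 1° of square. One scene reading put a block about 2° off, but that view is noisier.
- **Lever:** it is fully down, with the knob's top at 133 mm as described.
- **Scraper:** it stands upright, within 2–3 mm of the mat's middle.
- **Jar and tub:** I never went near either. The tub reads within 3 mm of its first position. The jar's centre came out about 10 mm from my rough first reading of it; the two were taken differently, so I have no clean before-and-after for it.

**Spindle:** at the end a 26 N push on the knob moved the jaw no further, which points to the stop. The front jaw's travel (about 22.3 mm) gives 2.24 rad, and the back jaw's compression (about 2.5–3.3 mm) gives about 2.29 rad on average, against the stated 2.30. The shortfall is at about the limit of what I could measure. The lever sprang back about 0.1 rad when I let go, which I put down to its play.

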